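# Seat both keyed tiers of a tube carousel and index it

## Robot

A 7-joint arm with a two-finger parallel gripper is mounted at the origin on the work surface. World frame = base frame: x ahead of the robot, y to its left, z up, the work surface at z = 0. Lengths are in mm, angles in rad, forces in N, time in s.
With the tool pointing down it reaches from about 425 to 875 mm from the base axis. Payload 9.9 kg.
Tool frame: the origin (TCP) lies at the centre of the arm's flange, where the gripper is bolted on; the fingertips stand 173 mm ahead of it and the grasp point (between the pads) lies 155 mm ahead of it; z points along the fingers, x is the direction in which the jaws open and shut, and the axes are right-handed (so a half turn about z gives the same grasp; the last joint's range is limited). The gripper opens to 85 mm and grips with 20 to 120 N. Pads are 22 mm wide; open, the fingers measure 114 mm over their backs; the gripper's body (76 mm by 85 mm) begins 54 mm behind the grasp point. The pads swing forward as they close: fully open they stand 13 mm farther back than shut.
Start: joints at [-1.256, 0.576, 0.025, 1.437, -0.015, 1.129, -0.057], TCP at [262.106, 622.041, 404.689] pointing down, gripper open.
Joint ranges: [-2.76, 2.76], [-0.34, 2.15], [-1.52, 1.57], [0.19, 2.46], [-1.09, 4.23], [0.17, 1.99], [-2.82, 2.82]. Speed limits (rad/s): [2.22, 2.22, 3.01, 3.01, 3.14, 3.14, 3.14].

## Interface

Orientations are given as a unit quaternion [x, y, z, w].
In Python, from plant import bot gives the robot as it stands. The module is installed in compiled form; this text tells all that it offers.
- The arm moves only by the tool play_rows, never from a script. Its arguments are lists of equal length, an entry for each row: "dp": the shift along the tool's x, y, z in m, a list of three; "rotation": the turn, a rotation vector about the tool's x, y, z in rad, a list of three. A call has 1 to 20 rows; each row shifts and turns the commanded pose from where the row before left it, along the tool's axes as they then stand; what a row does not reach is not made up. A row lasts 1/12 s, in which the tool goes at most 41.7 mm and 7.16 degrees, less where a joint would pass 70% of its speed; a pose out of reach is approached as far as the arm can. A call is refused whole if a number of a shift passes 0.0417 or a number of a turn 0.125, either way. A call with a gripper value outside its range is refused whole. "fingers" is the finger opening in m, from 0 to 0.0854, set as the call begins (left out, the last holds). The fingers move at their own pace and stop on an object; the grip force is fixed at half the most. Time passes only in rows, so rows that do not move let the fingers close. It gives the time, the measured TCP pose, the force and the opening at its end, in the units of the state.
- bot.get_obs(): the state, without advancing time (a new reading comes with each control period).
- bot.capture(name): name is "side" or "top" or "wrist"; returns the picture (400x640x3 uint8, red, green, blue); there is no depth.
- bot.camera_info(name): a dict with "fovy" (degrees; the focal length in pixels is half the picture's height over the tangent of half this angle, whatever the lens; pixels are square), "cx", "cy" (the principal point, pixels), "distortion" ([k1, k2, p1, p2, k3] as OpenCV has them; the pictures are not rectified), "cam_to_world" (4x4, takes a point from camera to world coordinates). Camera axes: x right, y up, looking along -z (the intrinsics and any distortion apply to the point x, -y, -z); pixel columns grow to the right and rows downward; lengths in mm; the calibration is good to about 2 mm. A picture is of the moment at which its call begins: read the wrist's pose just before it. camera_info takes no time and is no camera call; for the wrist camera it gives the pose at the moment of the call.
- bot.sign_off(): hands the job in, once; it reports no verdict.
The state is a dict: "t": time; "joints": joint angles; "qvel": joint speeds; "tau": joint torques, N m; "tool_pos": TCP position; "eef_rot": TCP orientation; "contact_force": force on the tool from outside, world axes, zero at the start; "ft_torque": the same for the moment, N m; "grip_width": opening from 0.0 (shut) to 1.0 (fully open).
Only numpy, scipy, OpenCV 4.12 (cv2) and the standard library are available. Lean on these libraries where they do the work, as an engineer would, in place of code of your own. Each camera call takes 0.05 s, during which the arm holds its last target.

## Task

Get the tube carousel ready to run: turn the blue lower tray, which is perched on the spindle's key, until it drops fully home over the key, then fit the upper guide disc above it, also with its keyway over its key and fully home. Leave the carousel turned so that the tray's yellow mark is wholly inside the opening of the reader window, and don't shift or knock over the glassware and other things on the bench.

Things in the scene. Friction and masses are not known exactly. Their poses are not given: they have to be found in the camera images.
- drive: The fixed drive unit of the tube carousel: white round housing, radius 100, 40 high, with a low console (120 wide, 36 high) reaching 156 from the axis on its +x side. Origin on the vertical spindle axis at bench level; +x points from the spindle to the reader window. It stands left or right on the bench; at zero yaw +x points away from the robot.
- spindle (a joint): Angle (rad, counter-clockwise from above positive, no stops) of the upright white spindle in the drive. The two orange keys, one above the other, lie at this angle from the drive's +x axis. It turns against a steady drag of about 0.22 N m and stays where it is left. The loose tray turns on it much more lightly than that.
- lower_seat (a point): Point on the spindle axis on top of the metal flange (radius 45), at height 45, where the lower tray's underside rests when home. Turns with the spindle; +x points along the keys. From here a white post of radius 20 rises to height 96. Lower key: 8 wide, reaches radius 26, from height 45 to 55.
- upper_seat (a point): Point on the spindle axis on the post's shoulder, at height 96, where the upper disc's underside rests when home. Turns with the spindle; +x points along the keys. From here a thinner white post of radius 13 rises to height 121, then tapers to its tip at 128. Upper key: 8 wide, reaches radius 19, from height 96 to 106.
- lower_ref (a point): Centre of the underside of the lower tray: loose blue grid disc, radius 95, plate 8 thick, about 0.34 kg, z up, already on the post but 10 too high, resting on the lower key and leaning up to 3 degrees. Hub radius 34, 36 high, bore radius 20.5 with a keyway 12 wide along the tray's +x axis. When the keyway meets the key it drops 10 and from then on turns the spindle with it.
- lower_peg (a point): Foot (on the plate) of one of the lower tray's four white upright finger pegs, by which it can be pushed round: diameter 12, at radius 84, at 45 (this one), 135, 225 and 315 degrees from the tray's +x axis, from 8 to 53 above its underside.
- mark (a point): The yellow mark (20 wide) on the rim of the lower tray, 95 from its centre along the tray's +y axis, 4 above its underside.
- window (a point): Centre of the reader window: a black upright frame on the drive, just outside the tray's rim (102 to 109 from the spindle axis), opening 36 wide, frame top at height 80. This point lies in mid-opening at 98 from the axis along the drive's +x axis, height 49.
- upper_mid (a point): The upper guide disc: loose blue grid disc, radius 70, plate 8 thick at the bottom, about 0.24 kg, lying flat on the bench, hub up. Point on its axis, 20 above its underside; z up. Hub radius 23 (46 across, the thing to grip), 40 high, with a through bore of radius 13.8 and a keyway 11 wide along the disc's +x axis. It fits inside the lower tray's pegs.
- upper_keyway (a point): Outer end of the upper disc's keyway at the hub's top, 20 from the axis along the disc's +x axis, marked by an orange patch (the lower tray's hub has one too). With the keyway off the key the disc rests on the key, 10 too high; with it over the key it drops home.
- upper_peg (a point): Foot (on the plate) of one of the upper disc's two white finger pegs: diameter 12, at radius 54 along the disc's +y (this one) and -y axes, from 8 to 43 above its underside.
- wash_bottle_mid (a point): Bystander: white wash bottle with a blue cap and a thin bent spout (reaching 48 from its axis at height 170 to 193), radius 32, 193 high; stands close to the upper disc. This point is on its axis, 75 above the bench (about half-way up).
- beaker_mid (a point): Bystander: glass beaker, radius 34, 90 high; stands close to the upper disc. This point is on its axis, 45 above the bench (about half-way up).
- amber_bottle_mid (a point): Bystander: amber bottle with a black cap, radius 31, 155 high; stands beside the drive. This point is on its axis, 77.5 above the bench (about half-way up).
- flask_mid (a point): Bystander: conical glass flask, foot radius 39, 118 high; stands beside the drive. This point is on its axis, 59 above the bench (about half-way up).
- dishes_mid (a point): Bystander: stack of three glass dishes, radius 47, 46 high; behind, in the middle of the bench. This point is on its axis, 23 above the bench (about half-way up).
- pipette_filler_mid (a point): Bystander: grey pipette filler lying flat, about 130 x 34 x 22; in front of the robot's base. This point is on its axis, 11 above the bench (about half-way up).
Not all that is in view belongs to the job. What is shaped like the part that bears upper_mid but pink is not meant.

How it is judged (in metres and radians):
On the way, in this order (a step that is already met when the one before it is completed fails the run):
1. the lower tray has dropped home over its key (z of lower_ref in the frame of lower_seat between -0.004 and 0.0035 m and horizontal distance between lower_ref and lower_seat below 0.004 m and angle between lower_ref's own z axis and vertical below 0.07 rad and angle between the x axis of lower_ref and the x axis of lower_seat, either way round below 0.2 rad), for 0.2 s.
2. the upper disc is home over its key, above the lower tray (z of upper_mid in the frame of upper_seat between 0.016 and 0.0235 m and horizontal distance between upper_mid and upper_seat below 0.004 m and angle between upper_mid's own z axis and vertical below 0.07 rad and angle between the x axis of upper_mid and the x axis of upper_seat, either way round below 0.2 rad), for 0.2 s.
At the end, for the whole second after the job is handed in: Lower tray and upper disc each level (within 4 degrees), centred within 4 mm and with their undersides within 3.5 mm of their seats, keyways over the keys; the yellow mark within 8 mm either side of the middle of the reader window; carousel at rest (all of step 1 and all of step 2 and y of mark in the frame of drive between -0.008 and 0.008 m and x of mark in the frame of drive above 0.08 m and velocity of joint spindle between -0.03 and 0.03 rad/s); the robot touches nothing.
It fails at once if the wash bottle or the beaker is shifted by more than 20 mm or knocked over (distance of any of wash_bottle_mid, beaker_mid from where it was at the start of the episode above 0.02 m or angle between any of wash_bottle_mid, beaker_mid's own z axis and vertical above 0.5 rad).
It fails at once if the amber bottle or the flask is shifted by more than 20 mm or knocked over (distance of any of amber_bottle_mid, flask_mid from where it was at the start of the episode above 0.02 m or angle between any of amber_bottle_mid, flask_mid's own z axis and vertical above 0.5 rad).
It fails at once if the dishes or the pipette filler is shifted by more than 20 mm or knocked over (distance of any of dishes_mid, pipette_filler_mid from where it was at the start of the episode above 0.02 m or angle between any of dishes_mid, pipette_filler_mid's own z axis and vertical above 0.5 rad).
It also fails if it takes over 72 s, if anything falls off the work surface, if the arm or the gripper's body presses on something with over 40 N, if the wrist force passes 120 N, or if a joint passes its speed limit or range.

## Working session

There is one attempt and no reset: what is moved stays moved. The work goes in short steps, Python scripts to look and compute and a tool call to move; the robot and the scene stay as the last step left them, time stands still between calls to the robot, and variables do not carry over. Pictures are saved under pics/ and viewed, and the job is handed in when it is done.

Besides the shell and the picture viewer there is one more tool, called after "Call:" as a command line: name --argument value ..., lists and objects as JSON in quotes. play_rows: Moves the arm, as the interface text tells. Its arguments: {"type":"object","properties":{"dp":{"type":"array","items":{"type":"array","items":{"type":"number"}}},"rotation":{"type":"array","items":{"type":"array","items":{"type":"number"}}},"fingers":{"type":"number"}},"required":["dp","rotation"]}

```bash
mkdir -p pics; python3 - <<'E'
from plant import bot
import cv2
o=bot.get_obs();print(o)
for n in ["side","top","wrist"]:
    i=bot.camera_info(n);print(n,i)
    cv2.imwrite(f"pics/{n}0.png",bot.capture(n)[:,:,::-1])
E
```

```text
{'t': 0.0, 'joints': array([-1.25581101,  0.57654145,  0.02483834,  1.43792363, -0.01500852,
        1.12902066, -0.05651275]), 'qvel': array([ 1.22828398e-04, -6.82815587e-04, -1.07970307e-04, -1.73297928e-03,
        1.93993160e-03,  1.08022354e-03, -3.86622236e-05]), 'tau': array([-3.60372069e-04, -7.65738773e+01,  2.24970929e+00, -2.85970724e+01,
        1.51879824e-02,  1.23374944e-02,  1.69359097e-06]), 'tool_pos': array([262.0119152 , 621.88413634, 403.83049836]), 'eef_rot': array([ 8.33149953e-01,  5.53046496e-01, -6.89152104e-04,  5.04920507e-04]), 'contact_force': array([-0.29858019, -0.48084845,  0.06822896]), 'ft_torque': array([ 0.02678716,  0.05806802, -0.02423973]), 'grip_width': 1.0007598803353066}
side {'fovy': 50.44444043106725, 'cx': 318.82371218184056, 'cy': 198.97415479081576, 'distortion': array([-0.01876227,  0.        ,  0.        ,  0.        ,  0.        ]), 'cam_to_world': array([[-9.05680524e-01,  3.21545309e-01, -2.76317577e-01,
         3.26390166e+02],
       [-4.23784483e-01, -6.67814483e-01,  6.11907287e-01,
         6.05693551e+02],
       [ 1.222703
[... 508 characters left out ...]
1],
       [-1.81997515e-02,  3.22582045e-02,  9.99313853e-01,
         1.09734846e+03],
       [ 0.00000000e+00,  0.00000000e+00,  0.00000000e+00,
         1.00000000e+00]])}
wrist {'fovy': 67.8863630799149, 'cx': 315.2029220895841, 'cy': 196.57762367694417, 'distortion': array([0.01937285, 0.        , 0.        , 0.        , 0.        ]), 'cam_to_world': array([[ 3.89120454e-01, -8.87721608e-01, -2.46039873e-01,
         1.99771509e+02],
       [ 9.21185058e-01,  3.74451989e-01,  1.05847992e-01,
         6.48636477e+02],
       [-1.83342962e-03, -2.67835874e-01,  9.63462808e-01,
         3.72535602e+02],
       [ 0.00000000e+00,  0.00000000e+00,  0.00000000e+00,
         1.00000000e+00]])}
```

View pics/top0.png

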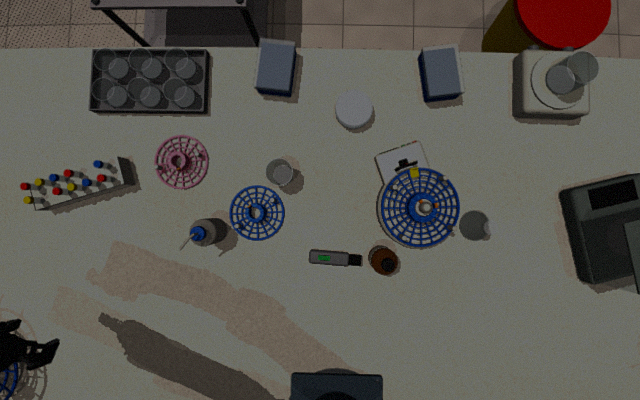

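View pics/side0.png

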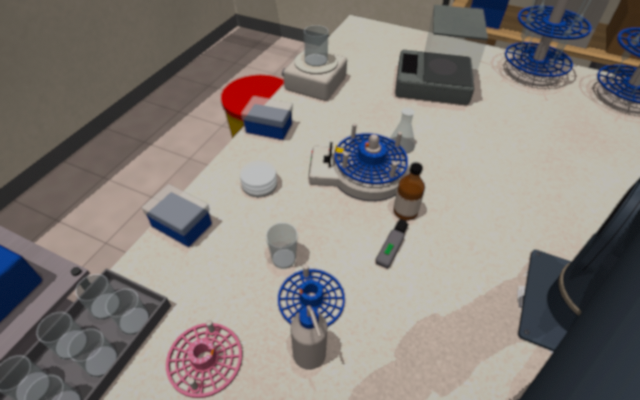

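View pics/wrist0.png

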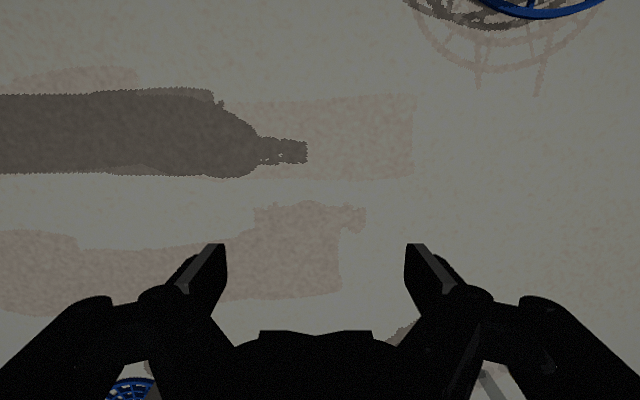

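```bash
cat > h.py <<'E'
import numpy as np, cv2
from plant import bot
def K(n):
    i=bot.camera_info(n);f=200/np.tan(np.radians(i['fovy']/2))
    return np.array([[f,0,i['cx']],[0,f,i['cy']],[0,0,1.]]),i['distortion'],i['cam_to_world']
def ray(n,uv,info=None):
    k,d,T=info or K(n)
    p=cv2.undistortPoints(np.array([[uv]],float),k,d)[0,0]
    v=T[:3,:3]@np.array([p[0],-p[1],-1.]);return T[:3,3],v
def atz(n,uv,z,info=None):
    o,v=ray(n,uv,info);return o+v*(z-o[2])/v[2]
def proj(n,P,info=None):
    k,d,T=info or K(n)
    P=np.atleast_2d(np.array(P,float))
    c=(P-T[:3,3])@T[:3,:3]; c=c*[1,-1,-1]
    return cv2.projectPoints(c,np.zeros(3),np.zeros(3),k,d)[0][:,0]
def crop(img,x0,y0,x1,y1,s,name):
    c=cv2.resize(img[y0:y1,x0:x1],None,fx=s,fy=s,interpolation=cv2.INTER_CUBIC)
    cv2.imwrite(name,c)
E
python3 - <<'E'
from h import *
t=cv2.imread('pics/top0.png');s=cv2.imread('pics/side0.png')
crop(t,365,130,505,235,5.5,'pics/t_drive.png')
crop(t,170,150,310,255,5.5,'pics/t_disc.png')
crop(s,300,110,440,215,5.5,'pics/s_drive.png')
crop(s,240,215,380,320,5.5,'pics/s_disc.png')
E
```

```text
(no output)
```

View pics/t_drive.png

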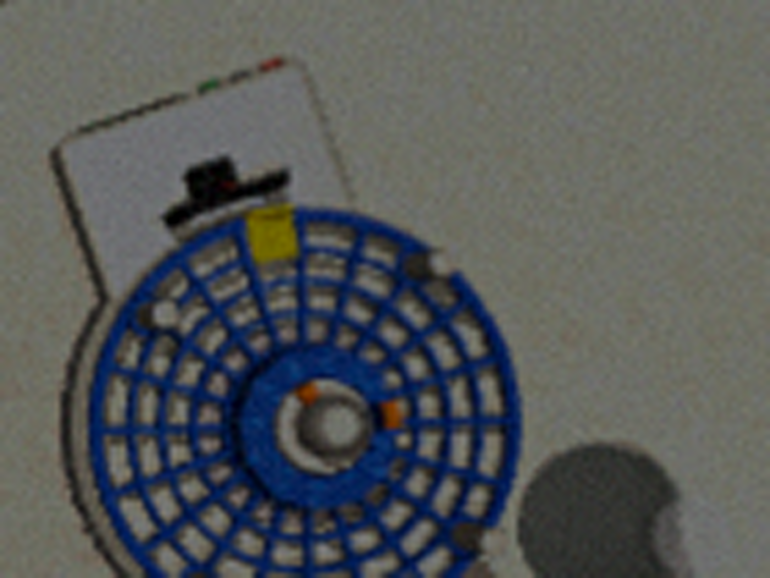

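View pics/t_disc.png

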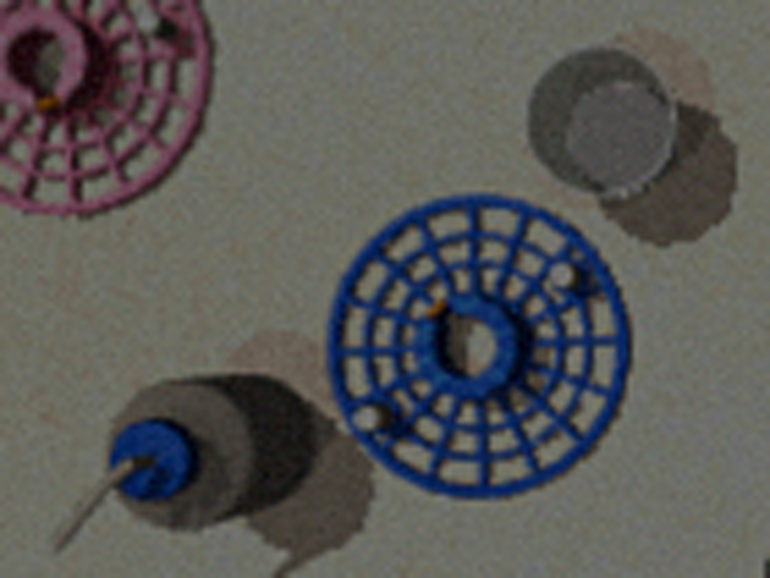

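View pics/s_drive.png

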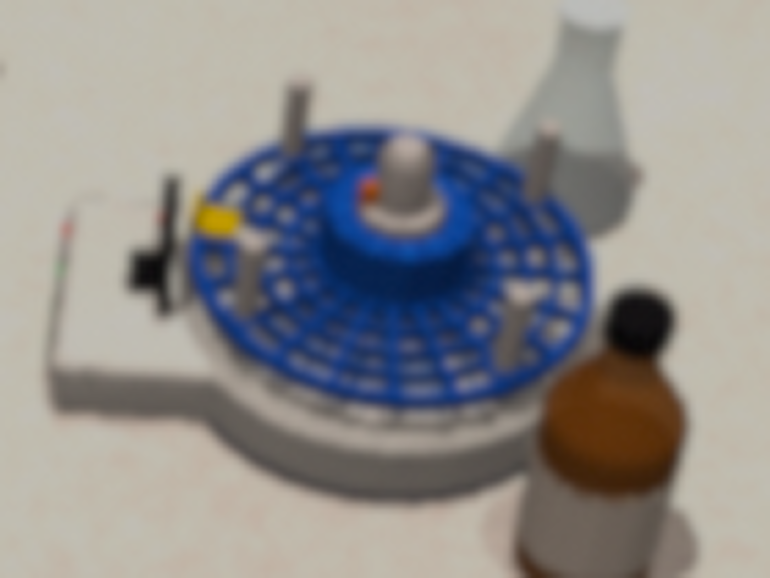

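View pics/s_disc.png

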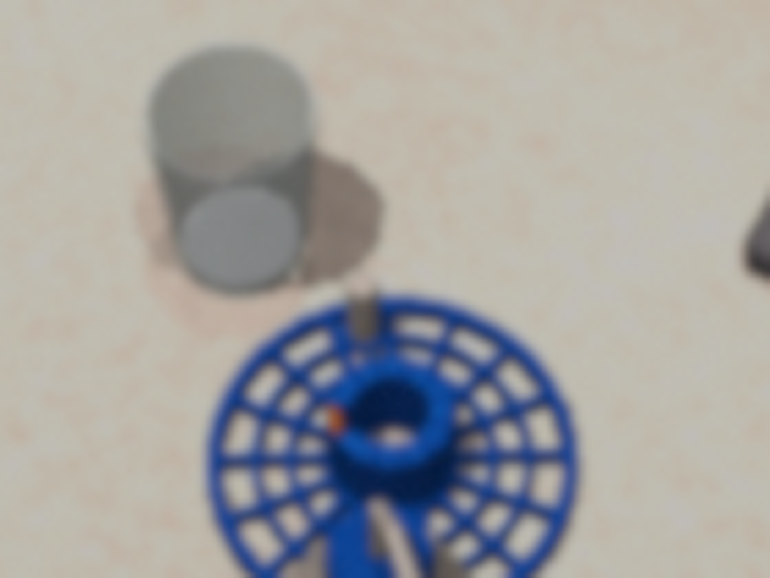

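```bash
python3 - <<'E'
from h import *
def T(c,z): return atz('top',(365+(c[0]+.5)/5.5-.5,130+(c[1]+.5)/5.5-.5),z)
def D(c,z): return atz('top',(170+(c[0]+.5)/5.5-.5,150+(c[1]+.5)/5.5-.5),z)
np.set_printoptions(precision=1,suppress=True)
tip=T((338,425),125);print('tip',tip)
for n,c,z in [('upkey',(307,393),106),('patch',(392,413),91),('mark',(272,232),63),('win1',(172,222),80),('win2',(285,182),80),('con1',(58,150),36),('con2',(295,62),36),('pegA',(165,313),108),('pegB',(440,264),108)]:
    p=T(c,z);d=p-tip;print(n,p,np.hypot(*d[:2]),np.degrees(np.arctan2(d[1],d[0])))
# disc
L=(328,345);R=(630,345);U=(478,195);B=(478,497)
for c in(L,R,U,B):print(D(c,8))
pa=D((567,277),43);pb=D((377,418),43);print('pegs',pa,pb,(pa+pb)/2,np.linalg.norm(pa-pb),np.degrees(np.arctan2(*(pa-pb)[1::-1])))
p=D((438,310),40);print('patch',p)
def S(c): return (240+(c[0]+.5)/5.5-.5,215+(c[1]+.5)/5.5-.5)
print('side patch',atz('side',S((337,420)),40))
for c in((210,465),(577,470)):print(atz('side',S(c),8))
print('beaker',D((600,120),90),D((620,130),0),'bottle cap',D((155,460),193))
E
```

```text
tip [ 542.8 -187.5  125. ]
upkey [ 556.1 -178.6  106. ] 15.964764027346632 34.03545083370949
patch [ 548.7 -218.    91. ] 31.03742289611364 -79.0580076667665
mark [ 626.9 -171.3   63. ] 85.63631685969293 10.944022898854113
win1 [ 628.7 -125.    80. ] 106.2658353433888 36.085146947060025
win2 [ 647.  -173.3   80. ] 105.18699938521615 7.8010689971203275
con1 [664. -80.  36.] 161.99424785266027 41.57743427789589
con2 [ 706.1 -185.8   36. ] 163.31227687313634 0.5978584248795833
pegA [ 588.  -118.4  108. ] 82.59709067630571 56.82604949931978
pegB [ 611.1 -233.1  108. ] 82.06827481264042 -33.70003994202085
[518.6 283.8   8. ]
[522.  143.9   8. ]
[589.5 216.    8. ]
[450.5 212.3   8. ]
pegs [552.  169.2  43. ] [487.1 252.7  43. ] [519.6 210.9  43. ] 105.69114127491758 -52.16204530826065
patch [535.9 227.1  40. ]
side patch [534.9 223.3  40. ]
[578.1 244.6   8. ]
[453.1 187.4   8. ]
beaker [618.4 150.7  90. ] [621.5 152.    0. ] bottle cap [475.5 306.6 193. ]
```

```bash
cat >> h.py <<'E'
from scipy.spatial.transform import Rotation as R
def sim(p,q,dps,rots):
    p=np.array(p,float);r=R.from_quat(q)
    for d,w in zip(dps,rots):
        p=p+r.apply(np.array(d)*1000);r=r*R.from_rotvec(w)
    return p,r.as_quat()
def xang(q): 
    v=R.from_quat(q).as_matrix()[:,0];return np.degrees(np.arctan2(v[1],v[0]))
E
python3 - <<'E'
from h import *
o=bot.get_obs()
for N in (27,28):
  p,q=sim(o['tool_pos'],o['eef_rot'],[[-0.0025,0.036,0]]*N,[[0,0,0.058]]*N);print(N,p,xang(q),np.hypot(*p[:2]),np.degrees(np.arctan2(p[1],p[0])))
E
```

```text
27 [ 562.00779529 -203.1429563   404.86804105] -22.572809513610228 597.5950323260283 -19.872861872283647
28 [ 545.88046475 -235.42541846  404.91100677] -25.895962364638667 594.4834812306602 -23.32940149407769
```

Call:
play_rows --dp '[[-0.0025,0.036,0],[-0.0025,0.036,0],[-0.0025,0.036,0],[-0.0025,0.036,0],[-0.0025,0.036,0],[-0.0025,0.036,0],[-0.0025,0.036,0],[-0.0025,0.036,0],[-0.0025,0.036,0],[-0.0025,0.036,0],[-0.0025,0.036,0],[-0.0025,0.036,0],[-0.0025,0.036,0],[-0.0025,0.036,0]]' --rotation '[[0,0,0.058],[0,0,0.058],[0,0,0.058],[0,0,0.058],[0,0,0.058],[0,0,0.058],[0,0,0.058],[0,0,0.058],[0,0,0.058],[0,0,0.058],[0,0,0.058],[0,0,0.058],[0,0,0.058],[0,0,0.058]]'

```text
t: 1.32
tool_pos: [589.0, 252.8, 404.4]
eef_rot: [0.984, 0.178, -0.0, 0.0]
contact_force: [-0.4, -0.6, 0.2]
grip_width: 1.002
```

```bash
cat >> h.py <<'E'
def snap(n,name):
    import pickle
    info=K(n);im=bot.capture(n)[:,:,::-1].copy();cv2.imwrite('pics/'+name+'.png',im);pickle.dump(info,open('pics/'+name+'.pkl','wb'));return im,info
def load(name):
    import pickle
    return cv2.imread('pics/'+name+'.png'),pickle.load(open('pics/'+name+'.pkl','rb'))
E
python3 - <<'E'
from h import *
snap('wrist','w1')
E
```

```text
(no output)
```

View pics/w1.png

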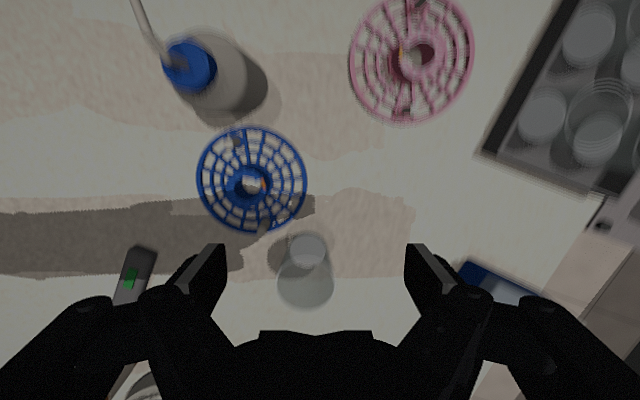

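Call:
play_rows --dp '[[-0.0025,0.036,0],[-0.0025,0.036,0],[-0.0025,0.036,0],[-0.0025,0.036,0],[-0.0025,0.036,0],[-0.0025,0.036,0],[-0.0025,0.036,0],[-0.0025,0.036,0],[-0.0025,0.036,0],[-0.0025,0.036,0],[-0.0025,0.036,0],[-0.0025,0.036,0],[-0.0025,0.036,0],[-0.0025,0.036,0],[0,0,0],[0,0,0],[0,0,0]]' --rotation '[[0,0,0.058],[0,0,0.058],[0,0,0.058],[0,0,0.058],[0,0,0.058],[0,0,0.058],[0,0,0.058],[0,0,0.058],[0,0,0.058],[0,0,0.058],[0,0,0.058],[0,0,0.058],[0,0,0.058],[0,0,0.058],[0,0,0],[0,0,0],[0,0,0]]'

```text
t: 2.78
tool_pos: [546.2, -234.7, 404.5]
eef_rot: [0.975, -0.224, -0.0, -0.0]
contact_force: [0.7, 0.2, 0.4]
grip_width: 0.999
```

```bash
python3 - <<'E'
from h import *
o=bot.get_obs();print(o['tool_pos'],xang(o['eef_rot']),o['joints'])
snap('wrist','w2')
E
```

```text
[ 546.2342955  -234.68879246  404.50289746] -25.844302864144865 [ 0.00579241  0.49908685  0.50648527  1.67129646 -0.2730564   1.04250334
  0.14832442]
```

View pics/w2.png

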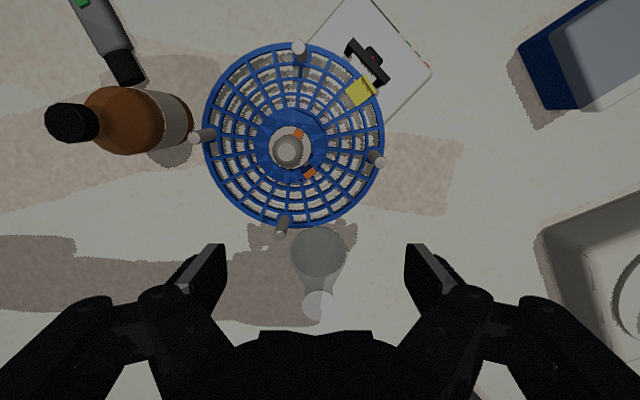

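```bash
python3 - <<'E'
from h import *
im,_=load('w2');crop(im,190,20,440,240,3,'pics/w2c.png')
im,_=load('w1');crop(im,120,20,360,320,2,'pics/w1c.png')
E
```

```text
(no output)
```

View pics/w2c.png

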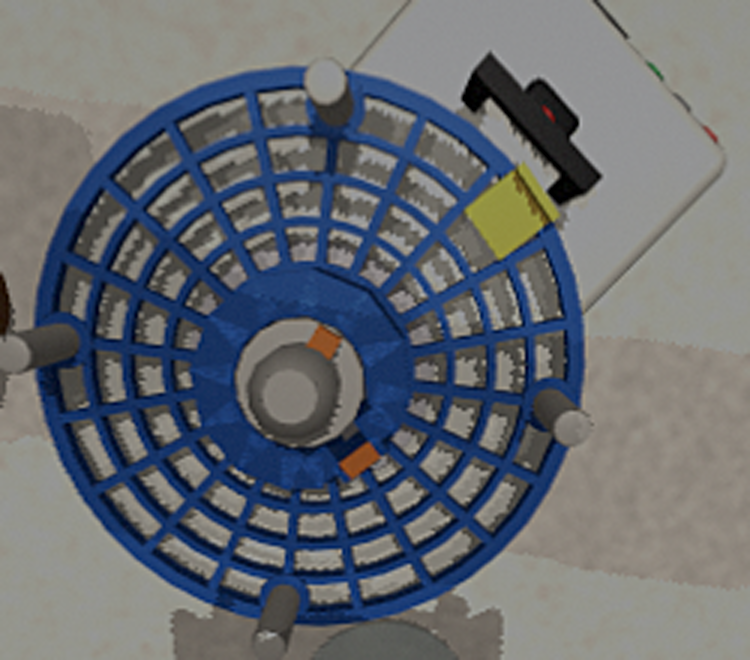

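```bash
python3 - <<'E'
from h import *
np.set_printoptions(precision=1,suppress=True)
_,I=load('w2')
W=lambda c,z:atz('wrist',(190+(c[0]+.5)/3-.5,20+(c[1]+.5)/3-.5),z,I)
tip=W((288,395),128);sh=W((299,381),96);print(tip,sh)
P=[W(c,108) for c in((326,80),(10,350),(572,429),(269,642))]
A=sum(P)/4;print('pegs',P,A,[np.linalg.norm(p[:2]-A[:2]) for p in P],[np.degrees(np.arctan2(*(p-A)[1::-1])) for p in P])
A=tip
for n,c,z in [('key',(329,335),106),('keymid',(322,345),106),('patch',(357,461),91),('mark',(512,213),63),('winL',(487,55),80),('winR',(600,180),80),('openL',(477,112),55),('openR',(560,200),55)]:
    p=W(c,z);d=p-A;print(n,p,np.hypot(*d[:2]),np.degrees(np.arctan2(d[1],d[0])))
print(atz('wrist',(318,252),0,I),'flask?', atz('wrist',(318,303),118,I),'amber cap',atz('wrist',(72,122),155,I))
for n in('top','side','wrist'):
  print(proj(n,[[543,-187,96]]))
E
```

```text
[ 541.2 -189.1  128. ] [ 541.7 -188.9   96. ]
pegs [array([ 586.6, -120. ,  108. ]), array([ 471.6, -143.6,  108. ]), array([ 610.1, -236.5,  108. ]), array([ 496.7, -257.6,  108. ])] [ 541.2 -189.4  108. ] [np.float64(82.91173640636988), np.float64(83.36447748407348), np.float64(83.3999098861105), np.float64(81.41222738271755)] [np.float64(56.84965002925258), np.float64(146.67539367364174), np.float64(-34.354785449565746), np.float64(-123.16258966066964)]
key [ 557.  -180.3  106. ] 18.049125522068113 29.350828616231595
keymid [ 553.8 -181.9  106. ] 14.495191978817171 29.70065684682526
patch [ 546.2 -219.9   91. ] 31.22489483709062 -80.88715399607402
mark [ 625.4 -172.8   63. ] 85.70735618060249 10.983228155928948
winL [ 633.5 -129.3   80. ] 109.96126783915832 32.9683303954319
winR [ 650.6 -175.9   80. ] 110.21879302402576 6.881889012606397
openL [ 628.7 -139.3   55. ] 100.63988071346719 29.64067628980023
openR [ 642.7 -176.1   55. ] 102.29025805122166 7.330066855770846
[ 499.5 -339.1    0. ] flask? [ 499.8 -336.2  118. ] amber cap [ 419.3 -103.9  155. ]
[[423.  206.8]]
[[371.2 147.2]]
[[289.7 145.1]]
```

View pics/w1c.png

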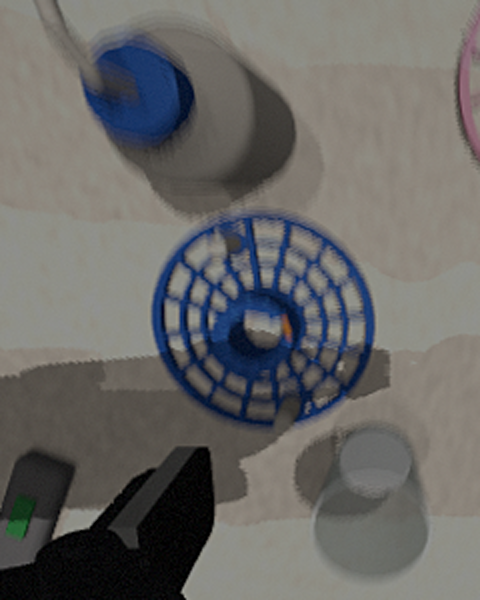

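Call:
play_rows --dp '[[0.0292,-0.0134,0],[0.0292,-0.0134,0],[0,0,0],[0,0,0],[0,0,0],[0,0,0],[0,0,0],[0,0,0],[0,0,0],[0,0,0],[0,0,0],[0,0,0],[0,0,0.03],[0,0,0.03],[0,0,0],[0,0,0],[0,0,0],[0,0,0]]' --rotation '[[0,0,0],[0,0,0],[0,0,0.1224],[0,0,0.1224],[0,0,0.1224],[0,0,0.1224],[0,0,0.1224],[0,0,0.1224],[0,0,0.1224],[0,0,0.1224],[0,0,0.1224],[0,0,0.1224],[0,0,0.1224],[0,0,0.1224],[0,0,0.1224],[0,0,0.1224],[0,0,0],[0,0,0]]' --fingers 0.022

```text
t: 4.33
tool_pos: [611.0, -235.2, 344.2]
eef_rot: [-0.472, 0.882, 0.0, -0.0]
contact_force: [0.3, -0.1, 0.1]
grip_width: 0.259
```

```bash
python3 - <<'E'
from h import *
o=bot.get_obs();print(o['tool_pos'],xang(o['eef_rot']),o['joints'],o['grip_width'])
im,_=snap('wrist','w3');crop(im,120,60,520,360,2,'pics/w3c.png')
E
```

```text
[ 610.99481399 -235.18474959  344.1602052 ] -123.71380247980696 [-0.19169643  0.77885168  0.92883222  1.59215201 -0.67457793  1.12046831
 -1.25466492] 0.25850200463475237
```

View pics/w3.png

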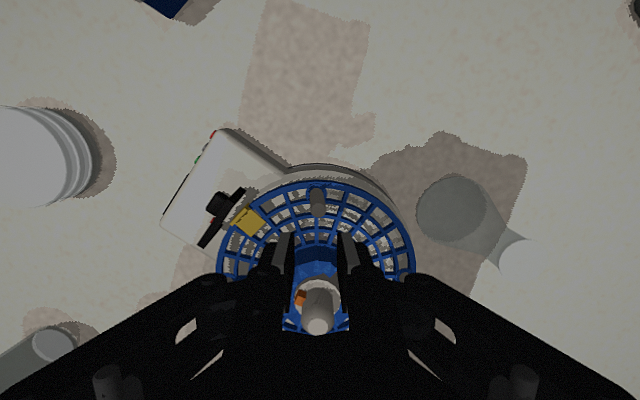

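Call:
play_rows --dp '[[0,0,0.03],[0,0,0.03],[0,0,0.03],[0,0,0],[0,0,0],[-0.005,0.00015,0],[-0.005,0.00015,0],[-0.005,0.00015,0],[-0.005,0.00015,0],[-0.005,0.00015,0],[-0.005,0.00015,0],[-0.005,0.00015,0],[-0.005,0.00015,0],[-0.005,0.00015,0],[-0.005,0.00015,0],[0,0,0]]' --rotation '[[0,0,0],[0,0,0],[0,0,0],[0,0,0],[0,0,0],[0,0,-0.06],[0,0,-0.06],[0,0,-0.06],[0,0,-0.06],[0,0,-0.06],[0,0,-0.06],[0,0,-0.06],[0,0,-0.06],[0,0,-0.06],[0,0,-0.06],[0,0,0]]' --fingers 0.022

```text
t: 5.72
tool_pos: [625.3, -189.4, 257.6]
eef_rot: [0.711, -0.703, 0.002, -0.001]
contact_force: [-1.0, -0.1, -0.7]
grip_width: 0.257
```

```bash
cat > st.py <<'E'
from h import *
np.set_printoptions(precision=2,suppress=True)
o=bot.get_obs();p=o['tool_pos'];d=p[:2]-[541.5,-189]
print(o['t'],p,'x',xang(o['eef_rot']),'r',np.hypot(*d),'th',np.degrees(np.arctan2(d[1],d[0])),'q',o['joints'],'F',o['contact_force'],o['grip_width'])
E
python3 st.py; python3 - <<'E'
from h import *
im,_=snap('wrist','w4')
im,_=snap('top','t4');crop(im,365,130,505,235,5.5,'pics/t4c.png')
E
```

```text
5.7167 [ 625.27 -189.36  257.64] x -89.40946352080762 r 83.76832139354798 th -0.24755864041998904 q [-0.17  0.8   0.7   1.68 -0.64  0.9  -0.77] F [-0.95 -0.05 -0.7 ] 0.2569406995045107
```

View pics/w4.png

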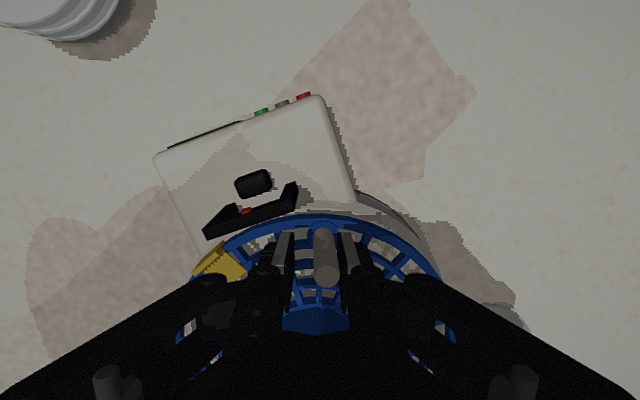

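View pics/t4c.png

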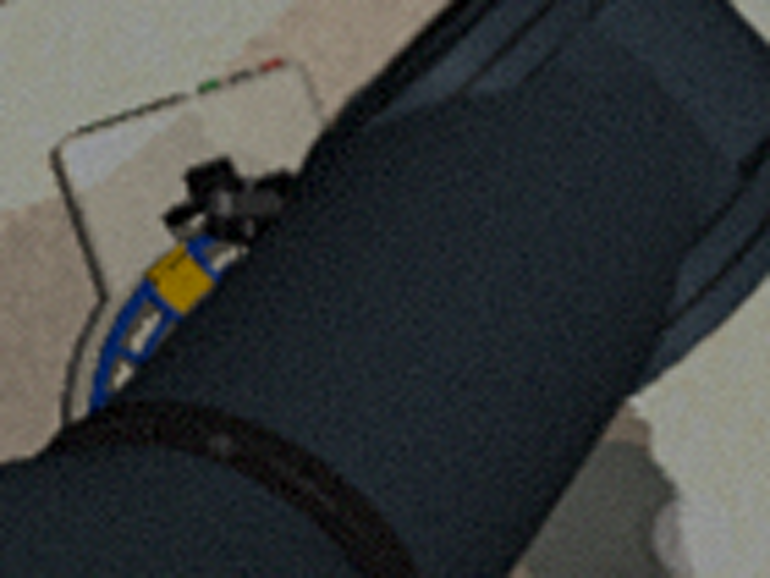

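Call:
play_rows --dp '[[-0.005,0.00015,0],[-0.005,0.00015,0],[-0.005,0.00015,0],[-0.005,0.00015,0],[-0.005,0.00015,0],[-0.005,0.00015,0],[-0.005,0.00015,0],[-0.005,0.00015,0],[-0.005,0.00015,0],[-0.005,0.00015,0],[-0.005,0.00015,0],[-0.005,0.00015,0],[-0.005,0.00015,0],[-0.005,0.00015,0],[-0.005,0.00015,0],[-0.005,0.00015,0],[-0.005,0.00015,0],[-0.005,0.00015,0],[-0.005,0.00015,0],[0,0,0]]' --rotation '[[0,0,-0.06],[0,0,-0.06],[0,0,-0.06],[0,0,-0.06],[0,0,-0.06],[0,0,-0.06],[0,0,-0.06],[0,0,-0.06],[0,0,-0.06],[0,0,-0.06],[0,0,-0.06],[0,0,-0.06],[0,0,-0.06],[0,0,-0.06],[0,0,-0.06],[0,0,-0.06],[0,0,-0.06],[0,0,-0.06],[0,0,-0.06],[0,0,0]]'

```text
t: 7.48
tool_pos: [575.3, -114.5, 255.7]
eef_rot: [0.978, -0.211, 0.001, 0.0]
contact_force: [0.1, 0.1, -0.0]
grip_width: 0.261
```

```bash

python3 st.py; python3 - <<'E'
from h import *
im,_=snap('wrist','w5')
im,_=snap('side','s5');crop(im,300,110,440,215,5.5,'pics/s5c.png')
E
```

```text
7.4833 [ 575.27 -114.54  255.71] x -24.341286943494435 r 81.76296844202398 th 65.60371777244097 q [-0.13  0.65  0.39  1.86 -0.36  0.7   0.04] F [ 0.1   0.06 -0.03] 0.2612013877303975
```

View pics/w5.png

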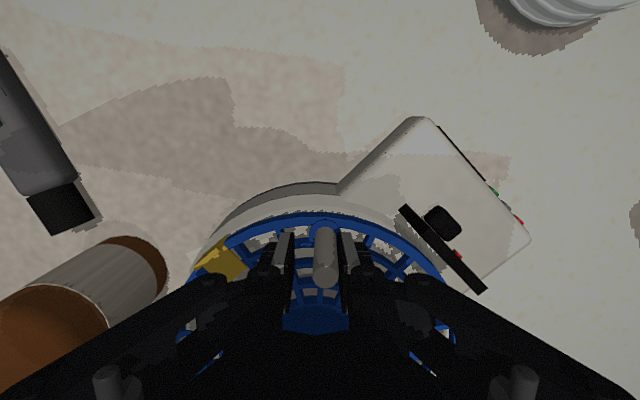

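View pics/s5.png

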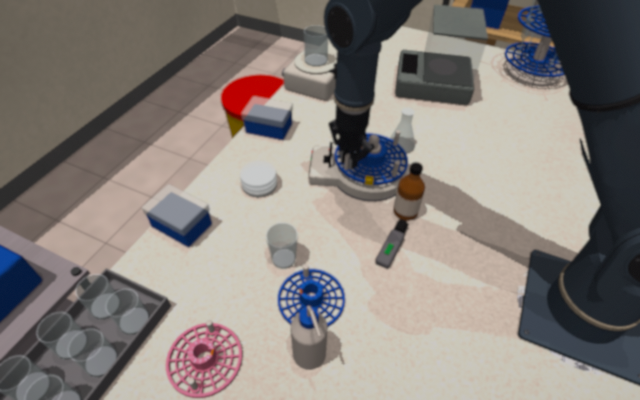

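Call:
play_rows --dp '[[-0.0025,-0.0002,0],[-0.0025,-0.0002,0],[-0.0025,-0.0002,0],[-0.0025,-0.0002,0],[-0.0025,-0.0002,0],[-0.0025,-0.0002,0],[-0.0025,-0.0002,0],[-0.0025,-0.0002,0]]' --rotation '[[0,0,-0.03],[0,0,-0.03],[0,0,-0.03],[0,0,-0.03],[0,0,-0.03],[0,0,-0.03],[0,0,-0.03],[0,0,-0.03]]'

```text
t: 8.25
tool_pos: [556.8, -106.1, 254.7]
eef_rot: [0.996, -0.091, -0.0, 0.0]
contact_force: [0.6, -1.0, -0.5]
grip_width: 0.257
```

```bash

python3 st.py; python3 - <<'E'
from h import *
im,_=snap('wrist','w6')
im,_=snap('side','s6');crop(im,300,110,440,215,5.5,'pics/s6c.png')
E
```

```text
8.25 [ 556.82 -106.15  254.69] x -10.459345911801668 r 84.26008938458588 th 79.5215062406106 q [-0.1   0.62  0.31  1.91 -0.29  0.66  0.21] F [ 0.58 -1.05 -0.53] 0.25674673655188646
```

View pics/w6.png

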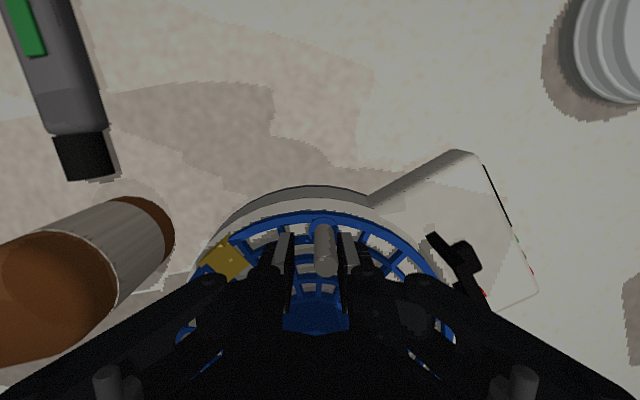

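View pics/s6c.png

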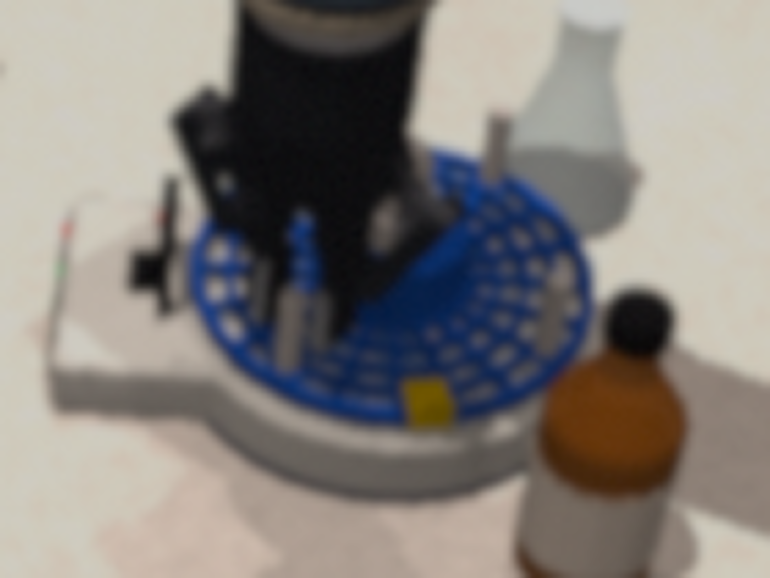

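Call:
play_rows --dp '[[-0.0025,0.0001,0],[-0.0025,0.0001,0],[-0.0025,0.0001,0],[-0.0025,0.0001,0]]' --rotation '[[0,0,-0.03],[0,0,-0.03],[0,0,-0.03],[0,0,-0.03]]'

```text
t: 8.68
tool_pos: [546.9, -105.3, 254.7]
eef_rot: [1.0, -0.031, 0.0, 0.0]
contact_force: [0.3, -1.9, 0.4]
grip_width: 0.258
```

```bash

python3 st.py; python3 - <<'E'
from h import *
im,_=snap('side','s7');crop(im,300,110,440,215,5.5,'pics/s7c.png')
E
python3 st.py
```

```text
8.6833 [ 546.93 -105.28  254.72] x -3.579452154462261 r 83.89165070466349 th 86.28788029727532 q [-0.08  0.6   0.28  1.93 -0.26  0.64  0.3 ] F [ 0.25 -1.9   0.43] 0.2580733373658576
8.7333 [ 546.63 -105.31  254.78] x -3.474702591094395 r 83.84962433078067 th 86.49056091593157 q [-0.07  0.6   0.28  1.93 -0.26  0.64  0.31] F [ 1.76  0.48 -0.59] 0.25292937291246015
```

View pics/s7c.png

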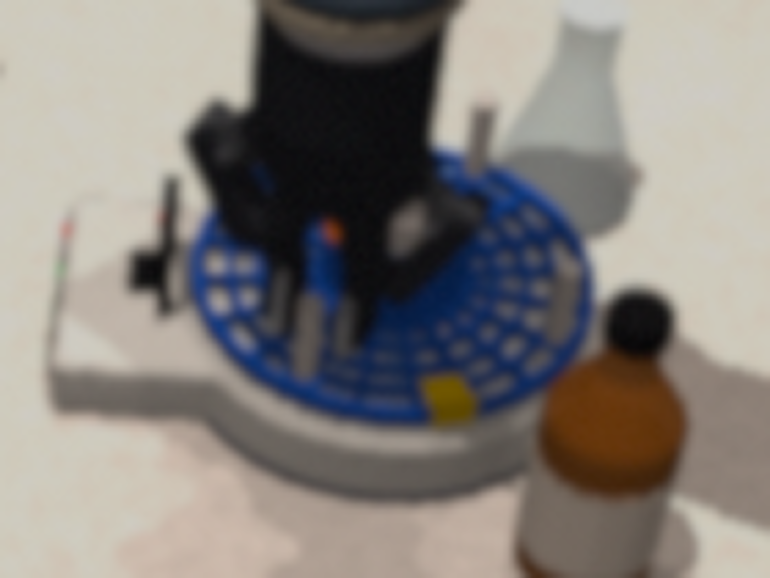

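```bash
python3 - <<'E'
from h import *
I=K('side')
a=np.radians(np.arange(0,360,1))
for nm in ('s_drive','s7c'):
    im=cv2.imread(f'pics/{nm}.png')
    for z,c in((45,(0,0,255)),(55,(0,255,0))):
        P=np.c_[541.5+95*np.cos(a),-189+95*np.sin(a),0*a+z]
        uv=(proj('side',P,I)-[300,110]+.5)*5.5-.5
        cv2.polylines(im,[uv.astype(int)],True,c,1)
    cv2.imwrite(f'pics/{nm}_o.png',im[150:450])
E
cd pics; python3 -c "
import cv2,numpy as np
cv2.imwrite('cmp.png',np.vstack([cv2.imread('s_drive_o.png'),cv2.imread('s7c_o.png')]))"
```

```text
(no output)
```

View pics/cmp.png

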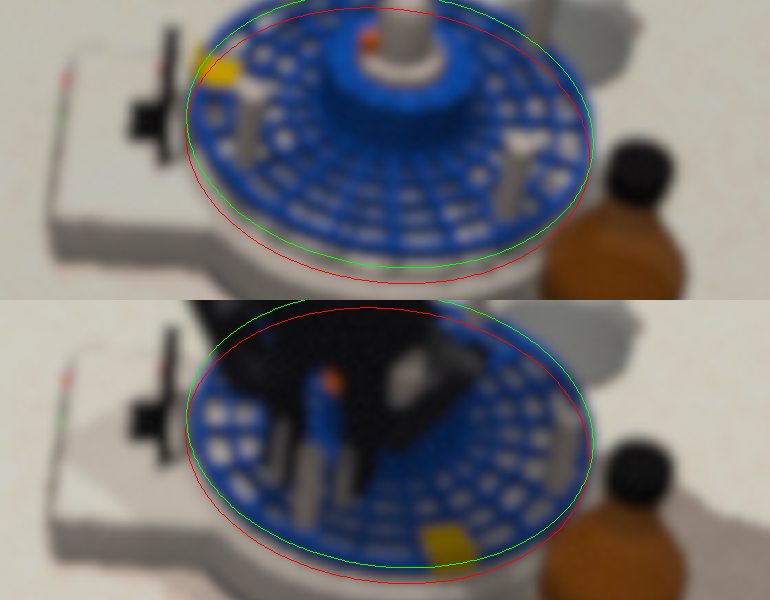

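Call:
play_rows --dp '[[0.0025,0,0],[0.0025,0,0],[0.0025,0,0],[0.0025,0,0],[0.0025,0,0],[0.0025,0,0],[0.0025,0,0],[0.0025,0,0],[0.0025,0,0],[0.0025,0,0],[0.0025,0,0],[0.0025,0,0],[0.0025,0,0],[0.0025,0,0],[0.0025,0,0],[0.0025,0,0]]' --rotation '[[0,0,0.03],[0,0,0.03],[0,0,0.03],[0,0,0.03],[0,0,0.03],[0,0,0.03],[0,0,0.03],[0,0,0.03],[0,0,0.03],[0,0,0.03],[0,0,0.03],[0,0,0.03],[0,0,0.03],[0,0,0.03],[0,0,0.03],[0,0,0.03]]'

```text
t: 10.07
tool_pos: [585.3, -116.5, 254.6]
eef_rot: [0.963, -0.271, -0.0, -0.0]
contact_force: [-2.2, 2.4, 0.9]
grip_width: 0.26
```

```bash

python3 st.py; python3 - <<'E'
from h import *
im,_=snap('wrist','w8');crop(im,200,180,440,360,3,'pics/w8c.png')
im,_=snap('side','s8');crop(im,300,110,440,215,5.5,'pics/s8c.png')
E
python3 st.py
```

```text
10.0667 [ 585.29 -116.53  254.64] x -31.421466416884723 r 84.67645344027405 th 58.85837565914796 q [-0.14  0.67  0.42  1.83 -0.39  0.73 -0.05] F [-2.2   2.38  0.89] 0.2596808544921973
10.1667 [ 585.52 -116.71  254.65] x -31.362756070338918 r 84.6374314520282 th 58.66389513500673 q [-0.14  0.67  0.42  1.83 -0.39  0.73 -0.05] F [-0.22  2.26 -0.43] 0.2576559643215973
```

View pics/s8c.png

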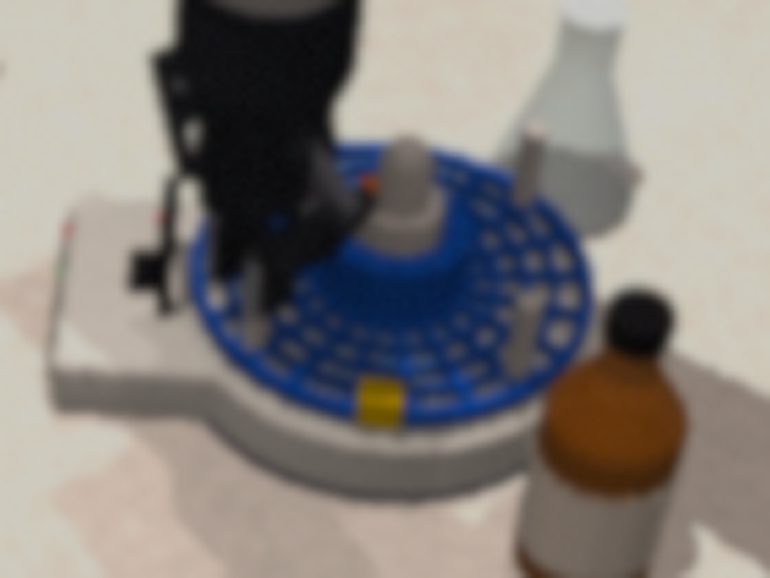

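View pics/w8c.png

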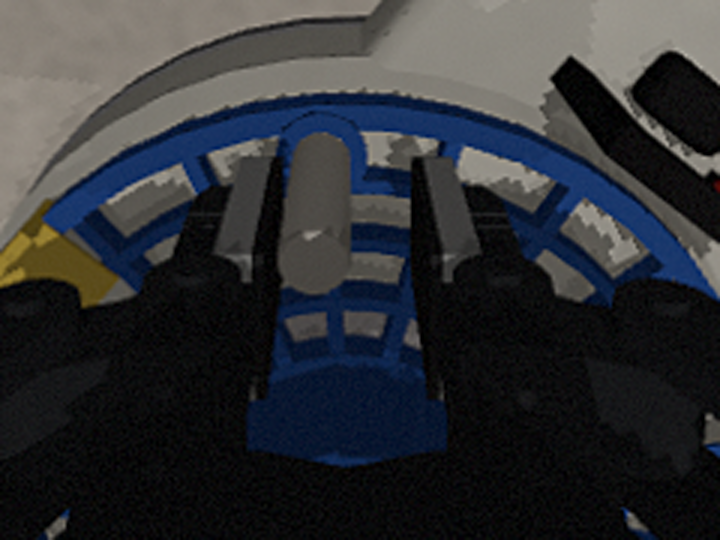

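Call:
play_rows --dp '[[0.005,0.0002,0],[0.005,0.0002,0],[0.005,0.0002,0],[0.005,0.0002,0],[0.005,0.0002,0],[0.005,0.0002,0],[0.005,0.0002,0],[0.005,0.0002,0],[0.005,0.0002,0],[0.005,0.0002,0],[0.005,0.0002,0],[0.005,0.0002,0],[0.005,0.0002,0]]' --rotation '[[0,0,0.06],[0,0,0.06],[0,0,0.06],[0,0,0.06],[0,0,0.06],[0,0,0.06],[0,0,0.06],[0,0,0.06],[0,0,0.06],[0,0,0.06],[0,0,0.06],[0,0,0.06],[0,0,0.06]]'

```text
t: 11.25
tool_pos: [623.0, -167.6, 254.8]
eef_rot: [0.788, -0.616, 0.0, -0.001]
contact_force: [2.0, 3.6, 0.0]
grip_width: 0.26
```

```bash
python3 st.py
```

```text
11.25 [ 623.04 -167.64  254.83] x -76.04890460862002 r 84.28961620338265 th 14.680505891186582 q [-0.17  0.78  0.64  1.7  -0.59  0.86 -0.6 ] F [2.03 3.64 0.04] 0.25971477602865717
```

Call:
play_rows --dp '[[0.005,0.00015,0],[0.005,0.00015,0],[0.005,0.00015,0],[0.005,0.00015,0],[0.005,0.00015,0],[0.005,0.00015,0],[0.005,0.00015,0],[0.005,0.00015,0],[0.005,0.00015,0],[0.005,0.00015,0],[0.005,0.00015,0],[0,0,0],[0,0,0]]' --rotation '[[0,0,0.06],[0,0,0.06],[0,0,0.06],[0,0,0.06],[0,0,0.06],[0,0,0.06],[0,0,0.06],[0,0,0.06],[0,0,0.06],[0,0,0.06],[0,0,0.06],[0,0,0],[0,0,0]]'

```text
t: 12.33
tool_pos: [617.8, -222.2, 254.8]
eef_rot: [-0.547, 0.837, -0.001, -0.0]
contact_force: [-0.5, 1.0, 0.6]
grip_width: 0.259
```

```bash
python3 st.py;python3 - <<'E'
from h import *
im,_=snap('wrist','w9');crop(im,140,100,440,325,2.6,'pics/w9c.png')
E
```

```text
12.3333 [ 617.85 -222.23  254.85] x -113.66297373669671 r 83.2663264149004 th -23.522276914583077 q [-0.16  0.85  0.81  1.67 -0.73  0.95 -1.06] F [-0.48  1.04  0.58] 0.25903126505285484
```

View pics/w9c.png

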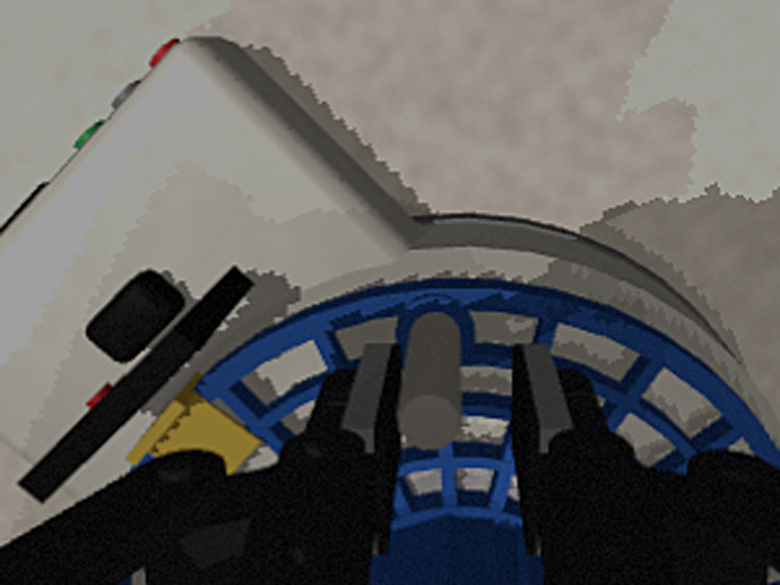

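```bash
python3 - <<'E'
from h import *
np.set_printoptions(precision=1,suppress=True)
_,I=load('w9')
W=lambda c,z:atz('wrist',(140+(c[0]+.5)/2.6-.5,100+(c[1]+.5)/2.6-.5),z,I)
A=np.array([541.5,-189,0])
for n,c,z in [('mA',(195,376),53),('mB',(130,460),53),('winO1',(237,267),80),('winO2',(20,482),80),('winI1',(252,285),80),('winI2',(40,500),80),('pegtop',(430,425),98),('pegfoot',(432,345),53)]:
    p=W(c,z);d=p-A;print(n,p,np.hypot(*d[:2]),np.degrees(np.arctan2(d[1],d[0])))
E
```

```text
mA [ 633.9 -160.7   53. ] 96.60742857338836 17.025767302917437
mB [ 620.6 -135.3   53. ] 95.56206857172648 34.162876418441364
winO1 [ 658.1 -193.2   80. ] 116.68199670574428 -2.0588692739926553
winO2 [ 634.8 -130.1   80. ] 110.39345807734779 32.2699415353073
winI1 [ 653.7 -194.1   80. ] 112.31253785956696 -2.6192338178012173
winI2 [ 629.5 -131.6   80. ] 105.08388768579186 33.13242751769829
pegtop [ 620.7 -217.9   98. ] 84.36614304722823 -20.06178482933161
pegfoot [ 618.3 -215.8   53. ] 81.31251556048245 -19.232232037372256
```

```bash
python3 - <<'E'
from h import *
np.set_printoptions(precision=1,suppress=True)
_,I=load('w9')
W=lambda c,z:atz('wrist',(140+(c[0]+.5)/2.6-.5,100+(c[1]+.5)/2.6-.5),z,I)
A=np.array([541.5,-189,0])
q=[W(c,80) for c in ((176,331),(20,482),(195,347),(40,500))]
for p in q: d=p-A;print(p,np.hypot(*d[:2]),np.degrees(np.arctan2(d[1],d[0])))
m=sum(q)/4-A;print('mid',np.hypot(*m[:2]),np.degrees(np.arctan2(m[1],m[0])))
e=q[1]-q[0];print(np.linalg.norm(e),np.degrees(np.arctan2(e[1],e[0]))-90)
im,_=load('w9');crop(im,140,180,260,300,6,'pics/w9d.png')
E
```

```text
[ 651.3 -176.    80. ] 110.52457895568928 6.771756238666931
[ 634.8 -130.1   80. ] 110.39345807734779 32.2699415353073
[ 646.8 -177.7   80. ] 105.85176165908709 6.104663301556967
[ 629.5 -131.6   80. ] 105.08388768579186 33.13242751769829
mid 105.14176457859203 19.540104324270857
48.75279960204744 19.67114717904677
```

View pics/w9d.png

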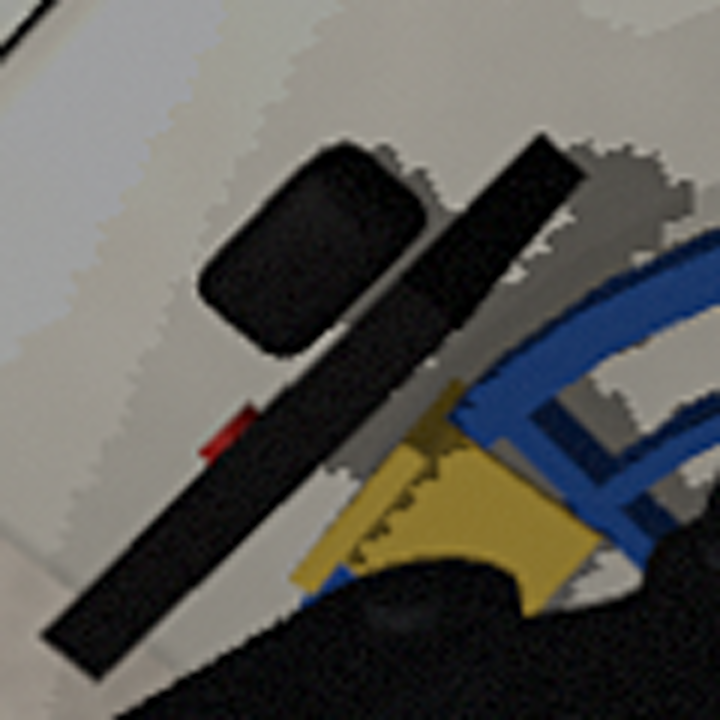

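Call:
play_rows --dp '[[0.0026,0,0],[0.0026,0,0],[0.0026,0,0],[0,0,0],[0,0,0]]' --rotation '[[0,0,0.031],[0,0,0.031],[0,0,0.031],[0,0,0],[0,0,0]]'

```text
t: 12.8
tool_pos: [614.2, -229.2, 254.8]
eef_rot: [-0.507, 0.862, -0.0, -0.0]
contact_force: [1.3, 0.6, 0.5]
grip_width: 0.259
```

Call:
play_rows --dp '[[-0.003,0,0],[-0.002,0,0],[0,0,0],[0,0,-0.02],[0,0,-0.035],[0,0,-0.035],[0,0,-0.035],[0,-0.02,-0.02],[0,-0.03,0],[0,0,0],[0,0,0]]' --rotation '[[0,0,0],[0,0,0],[0,0,0],[0,0,0],[0,0,0],[0,0,0],[0,0,0],[0,0,0],[0,0,0],[0,0,0],[0,0,0]]'

```text
t: 13.72
tool_pos: [660.8, -249.4, 399.3]
eef_rot: [-0.507, 0.862, -0.0, -0.0]
contact_force: [-0.5, 0.4, -0.2]
grip_width: 0.255
```

```bash
python3 st.py;python3 - <<'E'
from h import *
im,_=snap('wrist','w10')
im,_=snap('top','t10');crop(im,365,130,505,235,5.5,'pics/t10c.png')
E
```

```text
13.7167 [ 660.79 -249.42  399.32] x -119.08785862286128 r 133.72077589221848 th -26.86098184707903 q [-0.14  0.79  0.93  1.37 -0.63  1.29 -1.27] F [-0.5   0.41 -0.18] 0.2550164884160676
```

View pics/w10.png

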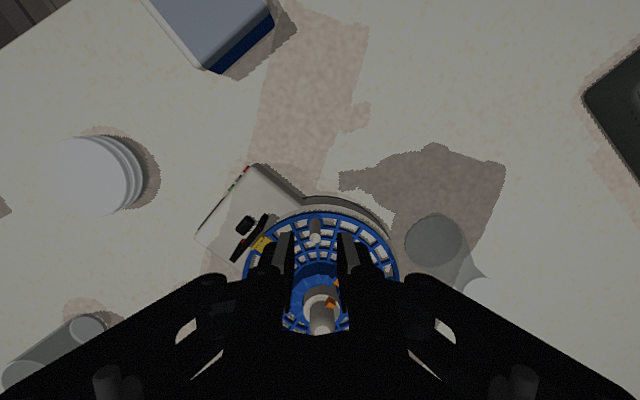

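View pics/t10c.png

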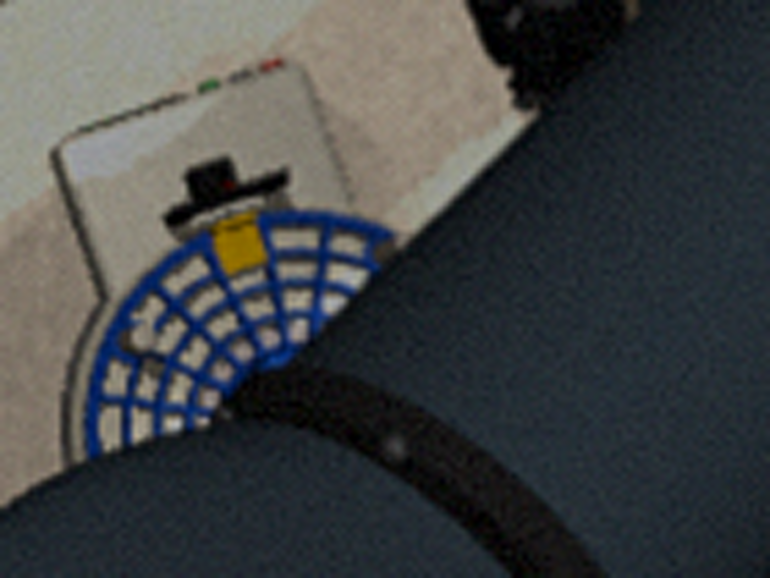

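Call:
play_rows --dp '[[0.0143,0.0358,0],[0.0143,0.0358,0],[0.0143,0.0358,0],[0,0,0],[0,0,0],[0,0,0],[0,0,0],[0,0,0],[0,0,0],[0,0,0],[0,0,0],[0,0,0],[0,0,0],[0,0,0],[0,0,0],[0,0,0],[0,0,0],[0,0,0],[0,0,0]]' --rotation '[[0,0,0],[0,0,0],[0,0,0],[0,0,-0.1163],[0,0,-0.1163],[0,0,-0.1163],[0,0,-0.1163],[0,0,-0.1163],[0,0,-0.1163],[0,0,-0.1163],[0,0,-0.1163],[0,0,-0.1163],[0,0,-0.1163],[0,0,-0.1163],[0,0,-0.1163],[0,0,-0.1163],[0,0,-0.1163],[0,0,0],[0,0,0]]' --fingers 0.0854

```text
t: 15.4
tool_pos: [545.0, -233.9, 399.6]
eef_rot: [0.974, -0.225, -0.0, -0.0]
contact_force: [0.3, -0.3, 0.8]
grip_width: 1.002
```

```bash
python3 st.py;python3 - <<'E'
from h import *
im,_=snap('wrist','w11');crop(im,190,20,440,240,3,'pics/w11c.png')
E
```

```text
15.4 [ 545.   -233.95  399.59] x -26.01177165316117 r 45.084370124485616 th -85.54970801481603 q [ 0.    0.5   0.51  1.68 -0.28  1.03  0.15] F [ 0.31 -0.33  0.82] 1.0020838350761134
```

View pics/w11c.png

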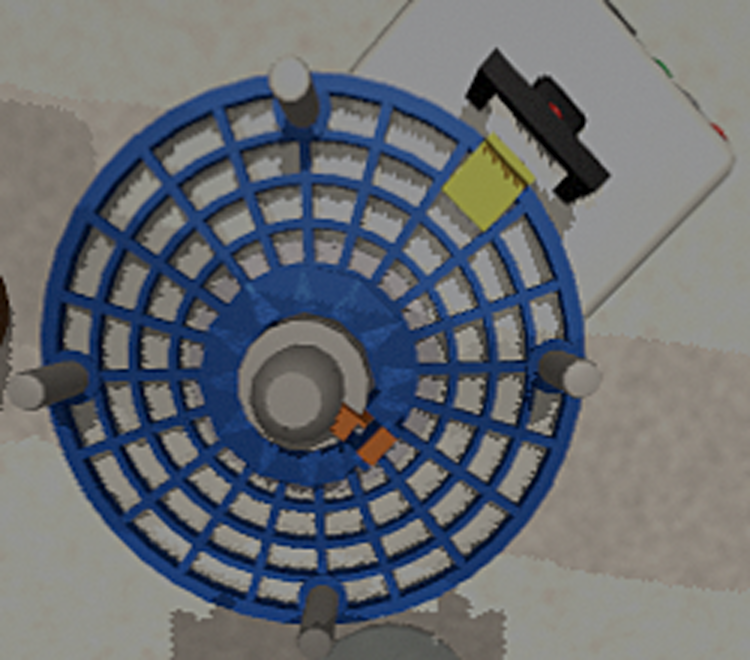

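```bash
python3 - <<'E'
from h import *
np.set_printoptions(precision=1,suppress=True)
_,I=load('w11')
W=lambda c,z:atz('wrist',(190+(c[0]+.5)/3-.5,20+(c[1]+.5)/3-.5),z,I)
tip=W((293,400),128);print(tip,'shoulder ctr',W((306,381),96))
P=[W(c,98) for c in((291,75),(25,392),(583,378),(316,641))]
A=sum(P)/4;print('pegs',A,[np.linalg.norm(p[:2]-A[:2]) for p in P],[np.degrees(np.arctan2(*(p-A)[1::-1])) for p in P])
A=np.array([541.5,-189,0]);A=A
for n,c,z in [('keyend',(358,427),106),('keyend corner1',(345,440),106),('keycor2',(366,417),106),('patch',(376,445),81),('mark',(485,185),53),('winL',(494,50),80),('winR',(609,178),80)]:
    p=W(c,z);d=p-A;print(n,p,np.hypot(*d[:2]),np.degrees(np.arctan2(d[1],d[0])))
E
```

```text
[ 541.3 -189.9  128. ] shoulder ctr [ 543.  -188.8   96. ]
pegs [ 542.3 -189.2   98. ] [np.float64(83.93573578292798), np.float64(84.0144831298329), np.float64(83.67276345259577), np.float64(83.14264226340116)] [np.float64(65.10249261708834), np.float64(155.67001576683444), np.float64(-24.871224037938745), np.float64(-114.66485281801125)]
keyend [ 551.8 -206.9  106. ] 20.685365359869348 -60.12140653447968
keyend corner1 [ 546.6 -208.7  106. ] 20.368340252805606 -75.46225696845883
keycor2 [ 555.2 -205.3  106. ] 21.332197284715384 -49.90043752591497
patch [ 552.2 -218.1   81. ] 30.9902186777848 -69.74072196638052
mark [ 620.5 -160.4   53. ] 83.98413040207193 19.89888038498436
winL [ 633.8 -129.3   80. ] 109.94996718202141 32.90230326627173
winR [ 650.8 -176.1   80. ] 110.10362892606715 6.710356205793511
```

Call:
play_rows --dp '[[-0.0211,-0.0319,0],[-0.0211,-0.0319,0],[-0.0211,-0.0319,0],[-0.0211,-0.0319,0],[-0.0211,-0.0319,0],[-0.0211,-0.0319,0],[-0.0211,-0.0319,0],[-0.0211,-0.0319,0],[-0.0211,-0.0319,0],[-0.0211,-0.0319,0],[0,0,0],[0,0,0],[0,0,0]]' --rotation '[[0,0,0],[0,0,0],[0,0,0],[0,0,0],[0,0,0],[0,0,0],[0,0,0],[0,0,0],[0,0,0],[0,0,0],[0,0,-0.105],[0,0,0],[0,0,0]]'

```text
t: 16.53
tool_pos: [494.3, 144.9, 399.6]
eef_rot: [0.985, -0.174, -0.0, 0.0]
contact_force: [0.0, 0.3, 0.3]
grip_width: 0.998
```

```bash
python3 st.py;python3 - <<'E'
from h import *
im,_=snap('wrist','w12');crop(im,190,20,440,240,3,'pics/w12c.png')
E
```

```text
16.5333 [494.34 144.86 399.6 ] x -20.003743387406153 r 337.1767146340732 th 98.04027914946649 q [-0.71  0.38  0.47  1.87 -0.21  0.94 -0.49] F [0.05 0.26 0.28] 0.997978684468462
```

View pics/w12.png

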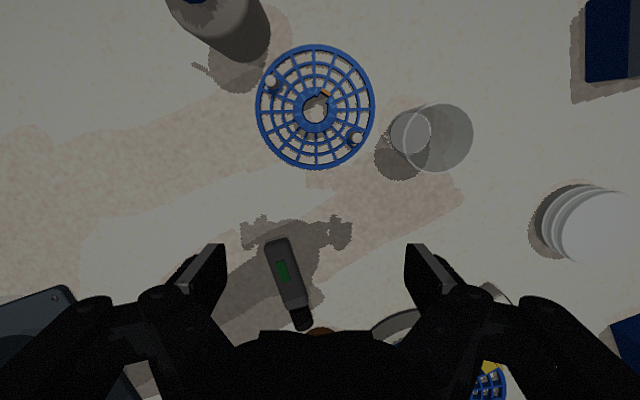

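View pics/w12c.png

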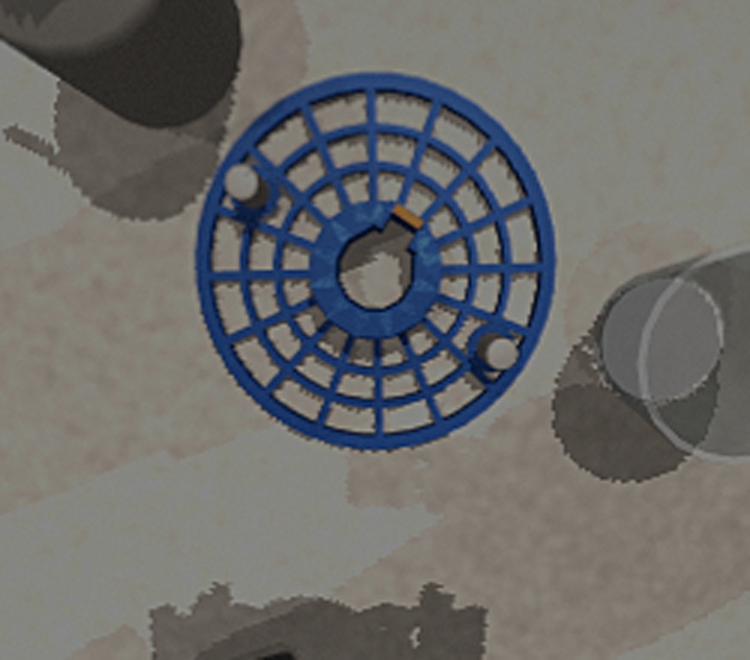

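```bash
python3 - <<'E'
from h import *
np.set_printoptions(precision=1,suppress=True)
_,I=load('w12')
W=lambda c,z:atz('wrist',(190+(c[0]+.5)/3-.5,20+(c[1]+.5)/3-.5),z,I)
for nm,cs in(('LRUD',((196,262),(554,262),(376,72),(376,450))),):
    Q=[W(c,6) for c in cs];print(sum(Q)/4,np.linalg.norm(Q[1]-Q[0]),np.linalg.norm(Q[3]-Q[2]))
a,b=W((242,181),43),W((500,350),43);print('pegs mid',(a+b)/2,np.linalg.norm(a-b),np.degrees(np.arctan2(*(a-b)[1::-1])))
h=W((376,268),40);print('hub',h);p=W((406,217),40);print('patch',p,np.linalg.norm(p-h),np.degrees(np.arctan2(*(p-(a+b)/2)[1::-1])))
print('beaker foot',W((662,340),0),'bottle')
b=atz('wrist',(238,40),0,I);print(b)
E
```

```text
[519.1 214.3   6. ] 138.95810171147207 140.40200614895429
pegs mid [518.5 213.7  43. ] 106.1844379543399 127.87604167590757
hub [519.  213.5  40. ]
patch [534.6 225.8  40. ] 19.876808169974105 36.83350074844319
beaker foot [618.  148.1   0. ] bottle
[463.7 312.3   0. ]
```

Call:
play_rows --dp '[[-0.0001,-0.0366,0],[-0.0001,-0.0365,0],[0,0,0.03],[0,0,0.04],[0,0,0.04],[0,0,0.04],[0,0,0.035],[0,0,0.02],[0,0,0.0146],[0,0,0],[0,0,0]]' --rotation '[[0,0,0],[0,0,0],[0,0,0],[0,0,0],[0,0,0],[0,0,0],[0,0,0],[0,0,0],[0,0,0],[0,0,0],[0,0,0]]'

```text
t: 17.5
tool_pos: [519.6, 212.2, 179.9]
eef_rot: [0.985, -0.174, -0.0, 0.001]
contact_force: [0.2, 0.1, -0.6]
grip_width: 1.001
```

```bash
python3 st.py;python3 - <<'E'
from h import *
im,_=snap('wrist','w13')
im,_=snap('side','s13');crop(im,240,200,380,340,4,'pics/s13c.png')
E
```

```text
17.5 [519.58 212.17 179.87] x -20.058099142879335 r 401.76524819999696 th 93.12780456478168 q [-0.65  0.73  0.29  1.97 -0.4   0.5  -0.43] F [ 0.23  0.13 -0.61] 1.0012318816471248
```

View pics/w13.png

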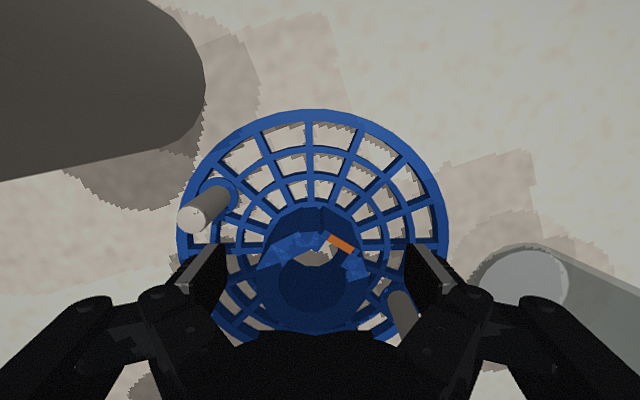

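View pics/s13c.png

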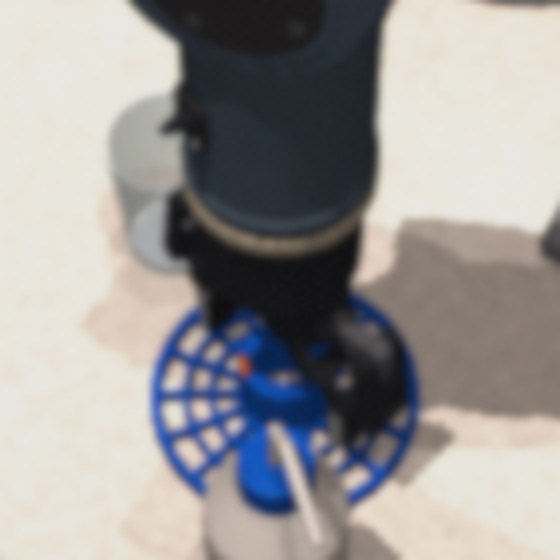

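Call:
play_rows --dp '[[0,0,0],[0,0,0],[0,0,0],[0,0,0],[0,0,0],[0,0,0],[0,0,0],[0,0,0]]' --rotation '[[0,0,0],[0,0,0],[0,0,0],[0,0,0],[0,0,0],[0,0,0],[0,0,0],[0,0,0]]' --fingers 0.03

```text
t: 18.27
tool_pos: [519.3, 213.9, 181.2]
eef_rot: [0.985, -0.172, 0.0, -0.001]
contact_force: [-2.4, 0.4, 10.5]
grip_width: 0.527
```

Call:
play_rows --dp '[[0,0,-0.02],[0,0,-0.035],[0,0,-0.035],[0,0,-0.035],[0,0,-0.035],[0,0,-0.03],[0,0,0],[0,0,0]]' --rotation '[[0,0,0],[0,0,0],[0,0,0],[0,0,0],[0,0,0],[0,0,0],[0,0,0],[0,0,0]]'

```text
t: 18.93
tool_pos: [519.2, 213.8, 371.6]
eef_rot: [0.985, -0.172, 0.001, -0.001]
contact_force: [0.5, -0.2, -3.2]
grip_width: 0.528
```

```bash
python3 st.py;python3 - <<'E'
from h import *
im,_=snap('wrist','w14')
E
```

```text
18.9333 [519.18 213.84 371.63] x -19.77724763021447 r 403.4542837470326 th 93.17162625516353 q [-0.77  0.47  0.45  1.8  -0.26  0.92 -0.56] F [ 0.53 -0.19 -3.16] 0.5277363831374264
```

View pics/w14.png

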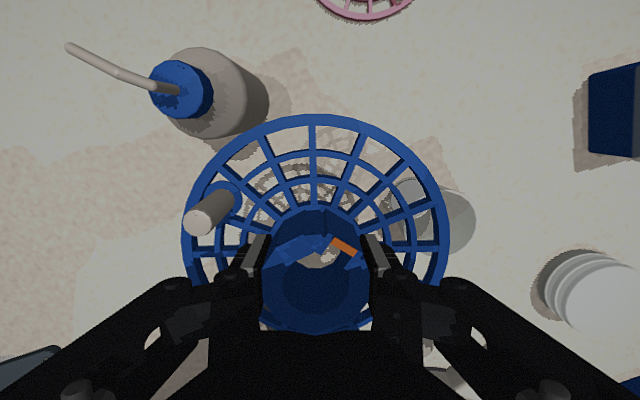

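```bash
python3 - <<'E'
from h import *
np.set_printoptions(precision=1,suppress=True)
im,I=load('w14');crop(im,170,100,460,320,2.7,'pics/w14c.png')
E
```

```text
(no output)
```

View pics/w14c.png

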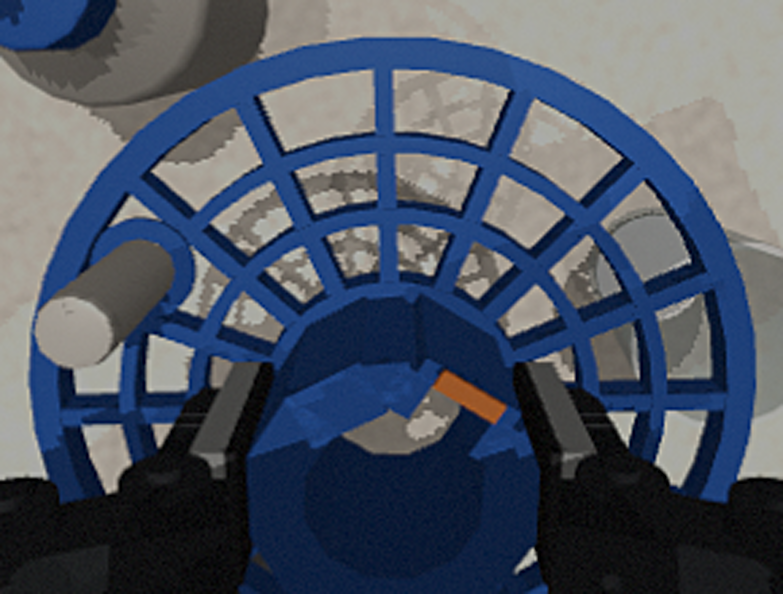

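```bash
python3 - <<'E'
from h import *
np.set_printoptions(precision=1,suppress=True)
_,I=load('w14')
W=lambda c,z:atz('wrist',(170+(c[0]+.5)/2.7-.5,100+(c[1]+.5)/2.7-.5),z,I)
for off in(181,179):
    u=371.6-off
    pk=W((75,333),u+43);pt=W((470,397),u+40)
    # circle fit of outer rim (top edge z=u+8)
    pts=np.array([W(c,u+8)[:2] for c in((400,38),(250,70),(100,185),(31,380),(580,100),(700,220),(745,330))])
    A=np.c_[2*pts,np.ones(len(pts))];s=np.linalg.lstsq(A,(pts**2).sum(1),rcond=None)[0];c=s[:2];r=np.sqrt(s[2]+c@c)
    print(off,'center',c,'r',r,'resid',np.hypot(*(pts-c).T)-r,'peg',np.hypot(*(pk[:2]-c)),np.degrees(np.arctan2(*(pk[:2]-c)[::-1])),'patch',np.hypot(*(pt[:2]-c)),np.degrees(np.arctan2(*(pt[:2]-c)[::-1])))
E
```

```text
181 center [518.7 213.7] r 68.1452261032332 resid [ 1.1 -0.  -0.6  0.2 -0.6 -0.6  0.5] peg 52.75746135425563 126.88547009907687 patch 21.46200432712502 35.49227608584722
179 center [519.  214.6] r 67.1841528752627 resid [ 1.  -0.  -0.6  0.2 -0.6 -0.6  0.5] peg 51.9426647542214 126.5904780127094 patch 21.30573681311573 35.91997096445635
```

Call:
play_rows --dp '[[0.0144,0.0338,0],[0.0144,0.0338,0],[0.0144,0.0338,0],[0.0144,0.0338,0],[0.0144,0.0338,0],[0.0144,0.0338,0],[0.0144,0.0338,0],[0.0144,0.0338,0],[0.0144,0.0338,0],[0.0144,0.0338,0],[0.0144,0.0338,0],[0,0,0],[0,0,0]]' --rotation '[[0,0,0],[0,0,0],[0,0,0],[0,0,0],[0,0,0],[0,0,0],[0,0,0],[0,0,0],[0,0,0],[0,0,0],[0,0,0],[0,0,0],[0,0,0]]'

```text
t: 20.07
tool_pos: [541.3, -192.2, 368.1]
eef_rot: [0.985, -0.174, -0.002, 0.0]
contact_force: [0.2, 1.4, -2.8]
grip_width: 0.528
```

Call:
play_rows --dp '[[0,0,0],[0,0,0],[0,0,0],[0,0,0],[0,0,0],[0,0,0],[0,0,0],[0,0,0],[0,0,0],[0,0,0],[0,0,0],[0,0,0],[0,0,0],[0,0,0],[0,0,0],[0,0,0],[0,0,0]]' --rotation '[[0,0,0.119],[0,0,0.119],[0,0,0.119],[0,0,0.119],[0,0,0.119],[0,0,0.119],[0,0,0.119],[0,0,0.119],[0,0,0.119],[0,0,0.119],[0,0,0.119],[0,0,0.119],[0,0,0.119],[0,0,0.119],[0,0,0.119],[0,0,0],[0,0,0]]'

```text
t: 21.48
tool_pos: [542.4, -188.2, 368.8]
eef_rot: [-0.487, 0.874, 0.001, -0.001]
contact_force: [0.1, 0.6, -2.7]
grip_width: 0.525
```

```bash
python3 st.py;python3 - <<'E'
from h import *
im,_=snap('wrist','w15')
im,_=snap('side','s15');crop(im,300,90,440,215,4.5,'pics/s15c.png')
E
```

```text
21.4833 [ 542.45 -188.23  368.77] x -121.77821209965215 r 1.2223436650418997 th 39.08301351355573 q [-0.32  0.65  0.98  1.78 -0.61  1.05 -1.24] F [ 0.11  0.55 -2.71] 0.5251660714306311
```

View pics/w15.png

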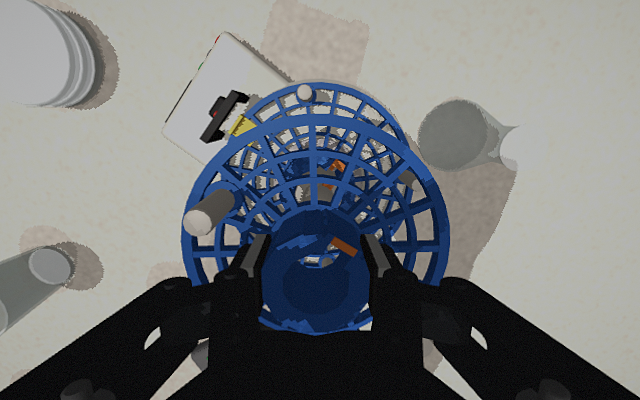

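View pics/s15c.png

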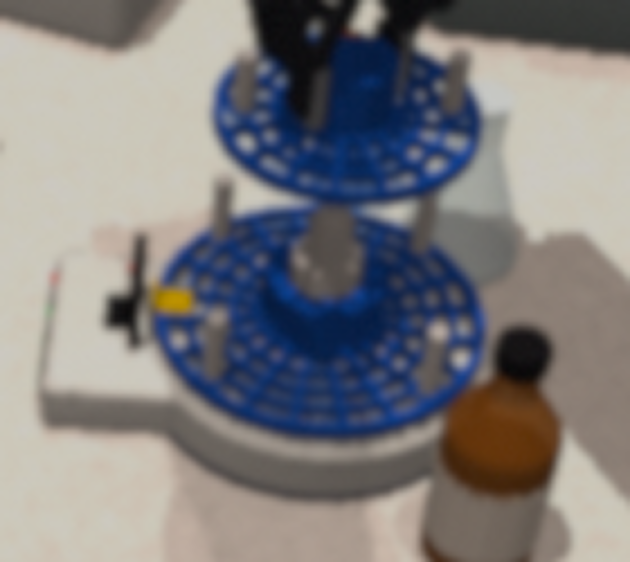

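Call:
play_rows --dp '[[0.0011,-0.0001,0],[0,0,0.02],[0,0,0.02],[0,0,0.012],[0,0,0.008],[0,0,0],[0,0,0]]' --rotation '[[0,0,0],[0,0,0],[0,0,0],[0,0,0],[0,0,0],[0,0,0],[0,0,0]]'

```text
t: 22.17
tool_pos: [541.9, -191.0, 310.3]
eef_rot: [-0.484, 0.875, -0.0, -0.0]
contact_force: [-1.0, 0.2, -2.3]
grip_width: 0.527
```

```bash
python3 st.py;python3 - <<'E'
from h import *
im,_=snap('wrist','w16');crop(im,230,130,430,270,4,'pics/w16c.png')
E
```

```text
22.1667 [ 541.85 -190.98  310.31] x -122.06071921052072 r 2.0075086458653497 th -79.91018057836685 q [-0.28  0.71  0.91  1.85 -0.69  0.94 -1.18] F [-0.99  0.25 -2.29] 0.5273302669151494
```

View pics/w16c.png

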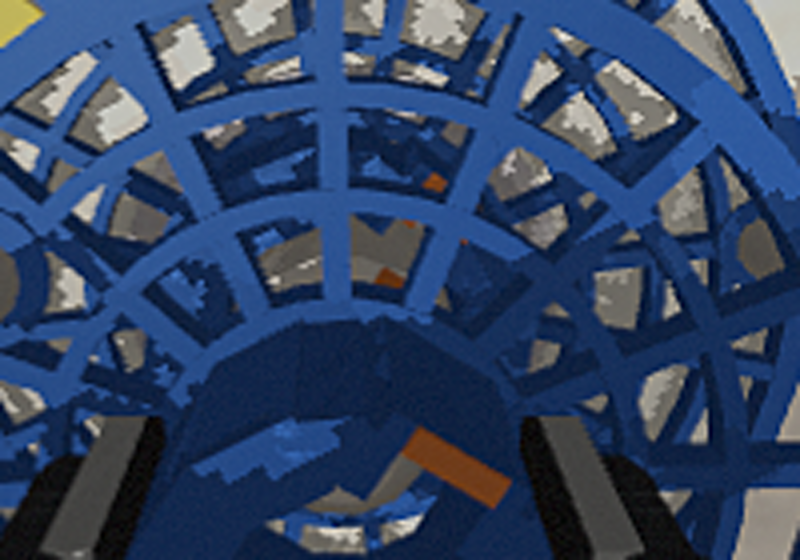

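Call:
play_rows --dp '[[-0.0014,0.0009,0],[0,0,0],[0,0,0],[0,0,0]]' --rotation '[[0,0,0],[0,0,0],[0,0,0],[0,0,0]]'

```text
t: 22.55
tool_pos: [541.9, -189.0, 310.5]
eef_rot: [-0.484, 0.875, -0.0, 0.0]
contact_force: [-0.8, 0.3, -3.2]
grip_width: 0.527
```

```bash
python3 st.py
```

```text
22.55 [ 541.91 -188.96  310.49] x -122.04524494842585 r 0.41449384444198334 th 5.021464993870952 q [-0.28  0.71  0.91  1.85 -0.69  0.94 -1.18] F [-0.78  0.31 -3.16] 0.5268438796004099
```

Call:
play_rows --dp '[[0,0,0.005],[0,0,0.005],[0,0,0.005],[0,0,0.004],[0,0,0],[0,0,0]]' --rotation '[[0,0,0],[0,0,0],[0,0,0],[0,0,0],[0,0,0],[0,0,0]]'

```text
t: 23.05
tool_pos: [541.8, -189.4, 290.6]
eef_rot: [-0.484, 0.875, -0.0, -0.0]
contact_force: [0.9, -4.6, -6.5]
grip_width: 0.528
```

```bash
python3 st.py
```

```text
23.05 [ 541.75 -189.43  290.63] x -122.09537107573556 r 0.502362125251701 th -59.676515523943635 q [-0.27  0.73  0.89  1.87 -0.72  0.9  -1.16] F [ 0.95 -4.6  -6.47] 0.5275996302101265
```

Call:
play_rows --dp '[[0.0006,-0.0004,0],[0,0,0.003],[0,0,0.003],[0,0,0],[0,0,0]]' --rotation '[[0,0,0],[0,0,0],[0,0,0],[0,0,0],[0,0,0]]'

```text
t: 23.47
tool_pos: [542.1, -190.0, 284.9]
eef_rot: [-0.484, 0.875, -0.001, 0.0]
contact_force: [2.1, -5.7, -5.1]
grip_width: 0.526
```

```bash
python3 st.py
```

```text
23.4667 [ 542.06 -189.96  284.86] x -122.06584181792763 r 1.1131164101108886 th -59.59078890202665 q [-0.26  0.73  0.88  1.87 -0.73  0.89 -1.15] F [ 2.14 -5.71 -5.1 ] 0.5259241543718643
```

Call:
play_rows --dp '[[0.0005,-0.0004,0.002],[0,0,0.002],[0,0,0.002],[0,0,0],[0,0,0]]' --rotation '[[0,0,0],[0,0,0],[0,0,0],[0,0,0],[0,0,0]]'

```text
t: 23.88
tool_pos: [542.0, -190.3, 278.9]
eef_rot: [-0.484, 0.875, -0.0, -0.0]
contact_force: [1.5, -3.3, -4.6]
grip_width: 0.525
```

```bash
python3 st.py;python3 - <<'E'
from h import *
im,_=snap('wrist','w17')
im,_=snap('side','s17');crop(im,300,90,440,215,4.5,'pics/s17c.png')
E
```

```text
23.8833 [ 542.03 -190.34  278.9 ] x -122.05765479333276 r 1.443883777703663 th -68.6326199788398 q [-0.25  0.74  0.87  1.88 -0.73  0.88 -1.15] F [ 1.55 -3.28 -4.56] 0.524727798055671
```

View pics/w17.png

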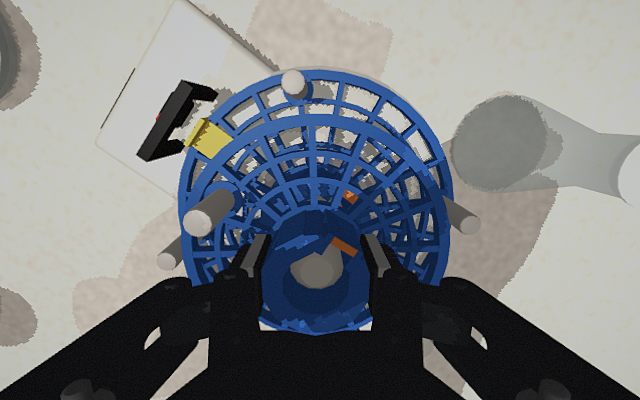

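View pics/s17c.png

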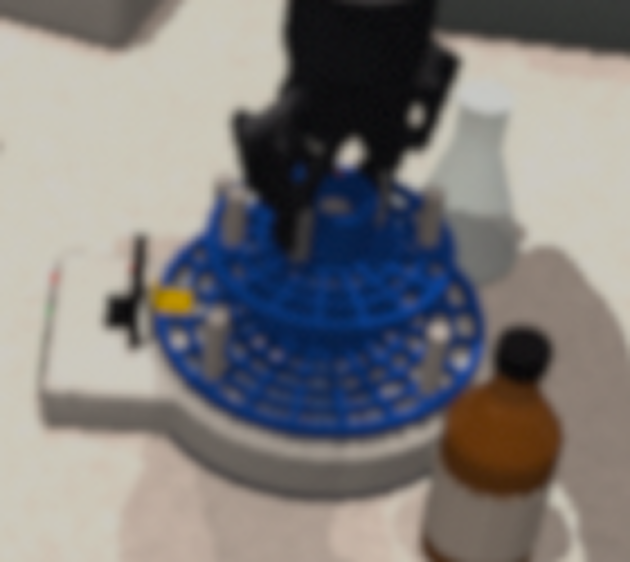

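Call:
play_rows --dp '[[0,0,0],[0,0,0],[0,0,0],[0,0,0]]' --rotation '[[0,0,0],[0,0,0],[0,0,0],[0,0,0]]' --fingers 0.062

```text
t: 24.32
tool_pos: [541.8, -190.1, 279.1]
eef_rot: [-0.484, 0.875, 0.0, 0.0]
contact_force: [-0.7, -0.2, 0.3]
grip_width: 0.722
```

Call:
play_rows --dp '[[0,0,-0.01],[0,0,-0.02],[0,0,-0.03],[0,0,-0.03],[0,0,-0.03],[0,-0.03,0],[0,-0.03,0],[0,0,0],[0,0,0]]' --rotation '[[0,0,0],[0,0,0],[0,0,0],[0,0,0],[0,0,0],[0,0,0],[0,0,0],[0,0,0],[0,0,0]]'

```text
t: 25.07
tool_pos: [593.1, -222.9, 399.5]
eef_rot: [-0.484, 0.875, -0.0, -0.0]
contact_force: [0.5, -0.0, -0.9]
grip_width: 0.727
```

```bash
python3 st.py;python3 - <<'E'
from h import *
im,_=snap('wrist','w18')
im,_=snap('side','s18');crop(im,300,90,440,215,4.5,'pics/s18c.png')
E
```

```text
25.0667 [ 593.09 -222.86  399.51] x -122.0844014179823 r 61.70888522165933 th -33.275828221244446 q [-0.24  0.7   0.97  1.58 -0.61  1.19 -1.28] F [ 0.47 -0.02 -0.93] 0.7267446771285269
```

View pics/w18.png

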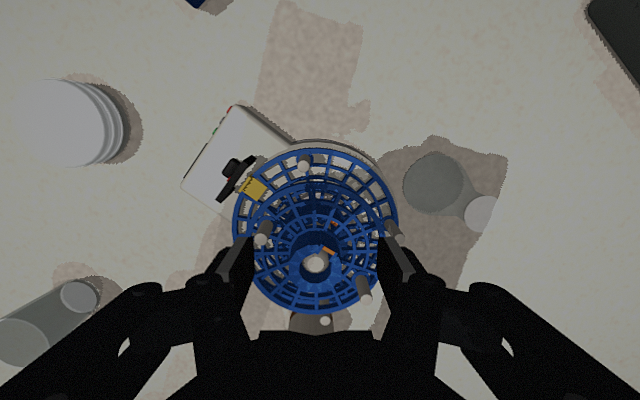

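View pics/s18c.png

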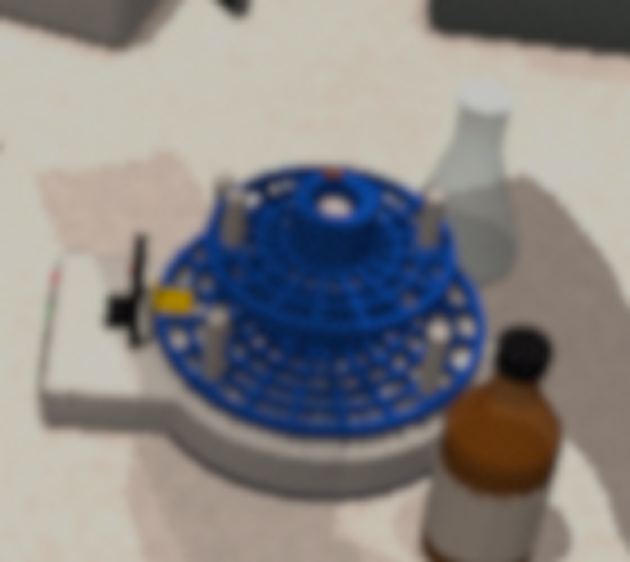

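```bash
python3 - <<'E'
from h import *
np.set_printoptions(precision=1,suppress=True)
I=K('side');a=np.radians(np.arange(0,361))
im=cv2.imread('pics/s18c.png')
for z,c,r in((96,(0,0,255),70),(106,(0,255,0),70),(45,(0,0,255),95),(55,(0,255,0),95)):
    P=np.c_[541.9+r*np.cos(a),-189.3+r*np.sin(a),0*a+z]
    uv=(proj('side',P,I)-[300,90]+.5)*4.5-.5
    cv2.polylines(im,[uv.astype(int)],True,c,1)
cv2.imwrite('pics/s18o.png',im)
im,_=load('w18');crop(im,170,90,420,330,2.9,'pics/w18c.png')
E
```

```text
(no output)
```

View pics/s18o.png

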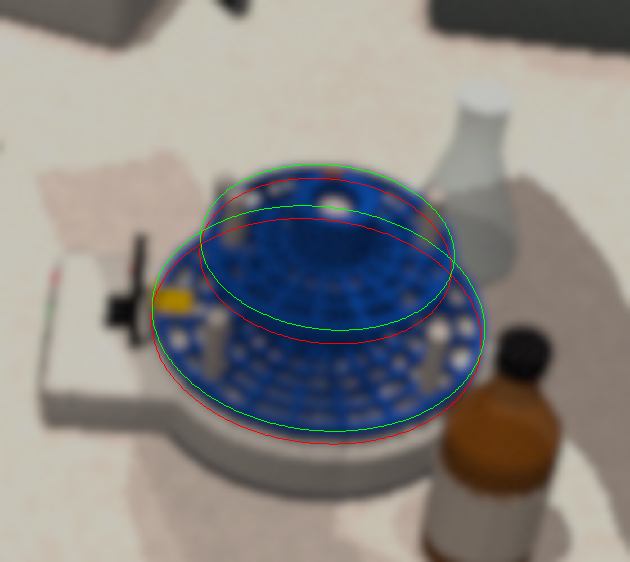

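View pics/w18c.png

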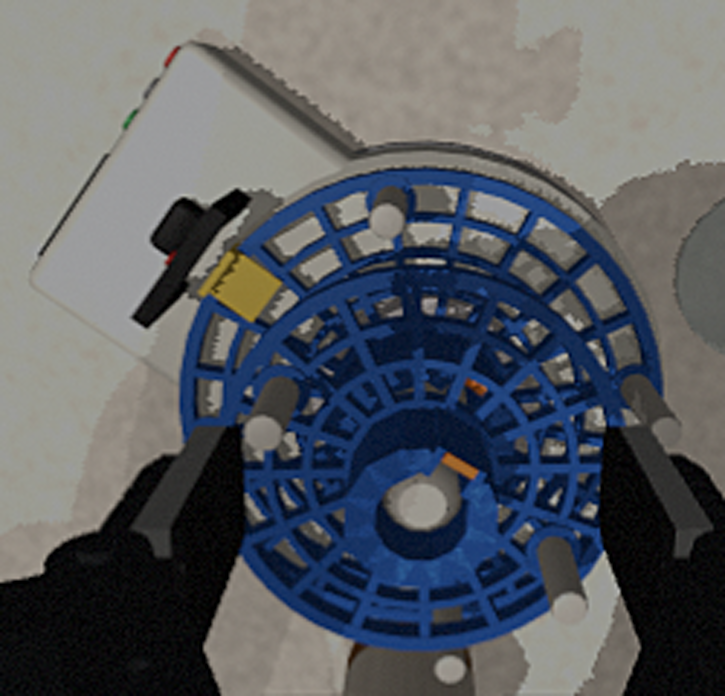

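```bash
python3 - <<'E'
from h import *
np.set_printoptions(precision=1,suppress=True)
_,I=load('w18')
W=lambda c,z:atz('wrist',(170+(c[0]+.5)/2.9-.5,90+(c[1]+.5)/2.9-.5),z,I)
A=np.array([541.9,-189.3,0])
for z in(139,149):
    a,b=W((263,434),z),W((571,606),z);print(z,np.linalg.norm(a-b),(a+b)/2,np.degrees(np.arctan2(*(b-a)[1::-1]))-90+180)
for n,c,z in [('mark',(243,286),53),('mOut1',(235,248),53),('mOut2',(200,293),53),('winA',(236,190),80),('winB',(134,318),80),('winA2',(218,212),80),('peg1',(389,222),98),('peg2',(667,431),98),('peg3',(450,669),98),('patchU',(460,466),136),('tip',(417,505),128)]:
    p=W(c,z);d=p-A;print(n,p,np.hypot(*d[:2]),np.degrees(np.arctan2(d[1],d[0])))
E
```

```text
139 107.16333395855119 [ 541.6 -190.   139. ] -64.00892202649425
149 102.48656175138103 [ 546.4 -193.   149. ] -64.00892202649422
mark [ 620.2 -160.2   53. ] 83.56743926225388 20.397494173012355
mOut1 [ 633.7 -166.1   53. ] 94.68018339901339 14.18978797321503
mOut2 [ 626.6 -144.9   53. ] 95.63952808670426 27.65798221432002
winA [ 651.  -185.8   80. ] 109.20484476184828 1.862359358251885
winB [ 633.6 -130.    80. ] 109.18407752305626 32.884116307179916
winA2 [ 648.2 -176.3   80. ] 107.11958281847629 6.946428863636363
peg1 [ 617.1 -225.4   98. ] 83.4062482750689 -25.616865082587985
peg2 [ 507.  -266.4   98. ] 84.58705938999198 -114.34440116514264
peg3 [ 465.9 -154.8   98. ] 83.47253242322604 155.59974079320762
patchU [ 549.8 -208.5  136. ] 20.777006772689276 -67.76564925573506
tip [ 542.1 -188.7  128. ] 0.6211523539673086 67.67912454742495
```

```bash
python3 - <<'E'
from h import *
im,_=snap('top','t19');o=cv2.imread('pics/top0.png')
cv2.imwrite('pics/cmp2.png',np.vstack([o[130:290,150:520],im[130:290,150:520]])); c=cv2.imread('pics/cmp2.png');cv2.imwrite('pics/cmp2.png',cv2.resize(c,None,fx=1.8,fy=1.8))
E
```

```text
(no output)
```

View pics/cmp2.png

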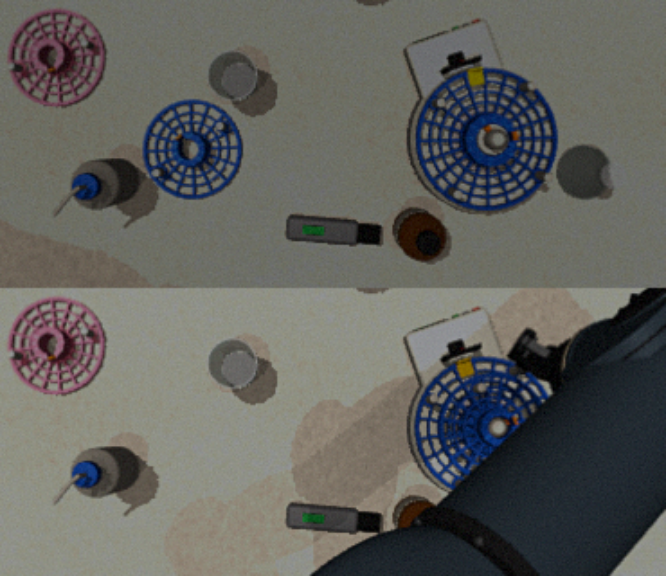

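The bystanders in view have not moved, and the mark sits in the middle of the window. I'm handing in.

```bash
python3 - <<'E'
from plant import bot
print(bot.sign_off())
E
```

```text
the job is handed in; nothing more can be done
None
```

I turned the lower tray by one of its pegs until it dropped over its key, then turned it and the spindle back until the yellow mark was in the reader window. After that I fitted the upper disc over its key, let go and lifted clear. I handed in at about 25 s with the gripper touching nothing.

**Lower tray:**
- It turned the spindle with it, with a steady push of about 2.3 N. The post stood clearly further out of the hub than before, so I take it to be home.
- The picture of the drop itself was not clear. The side-view outline fell between the home and perched heights. I put that down to lean and about 3 mm of camera error.

**Upper disc:**
- Its underside was already at about 98 mm when I released it, below the key's top at 106 mm. Home is 96 mm.
- Afterwards its pegs measured 107 mm apart at home height (true value 108). Its centre was within about 1 mm of the spindle axis.
- The side view showed the same offset for the disc as for the tray.

**Mark and window:** the mark measured 20.3 to 20.4° around the axis and the window middle 19.7 to 19.8°. That is about 1 mm off centre, against the 8 mm allowed.

**Bystanders:** the wash bottle, beaker and pipette filler look unmoved from above. The arm hid part of the amber bottle and all of the flask in the last top picture. The flask still stood upright and the amber bottle was unmoved in the side and wrist views. The dishes were outside my cropped comparison, but showed no disturbance in the last wrist picture.

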